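# Stack the loaded tote on the base tote and lock the stack

### The arm

A 6-joint arm with a two-finger parallel gripper is mounted at the origin on the work surface. World frame = base frame: x ahead of the robot, y to its left, z up, the work surface at z = 0. Lengths are in mm, angles in rad, forces in N, time in s.
With the tool pointing down it reaches from about 300 to 1000 mm from the base axis. Payload 5.1 kg.
Tool frame: the origin (TCP) lies at the very end of the fingers, on their centre line; the grasp point (between the pads) lies 19 mm behind it; z points along the fingers, y is the direction in which the jaws open and shut (so a half turn about z gives the same grasp; the last joint's range is limited). The gripper opens to 95 mm and grips with 3 to 60 N. Pads are 20 mm wide; open, the fingers measure 119 mm over their backs; the gripper's body (75 mm by 180 mm) begins 59 mm behind the grasp point.
Start: joints at [1.216, 0.124, 1.65, -0, 1.367, -0.083], TCP at [174.524, 626.12, 214.656] pointing down, gripper open.
Joint ranges: [-2.61, 2.61], [-1.02, 2.33], [0.03, 2.71], [-1.35, 4.49], [0.32, 2.68], [-2.91, 2.91]. Speed limits (rad/s): [2.57, 2.57, 3.14, 3.14, 3.14, 3.14].

### API

Orientations are given as a 3x3 rotation matrix whose columns are the frame's x, y, z axes.
In Python, from workcell import ctrl, imaging gives the robot as it stands.
- The arm moves only by the tool send_rows, never from a script. Its argument "rows" is a list of rows, each a list of 3 entries, a list of its own where there are three numbers: the turn, a rotation vector about the world's x, y, z in degrees, then the shift along the world's x, y, z in m, then the finger opening in m, from 0 to 0.0951. In form: [[[wx, wy, wz], [x, y, z], hand], ...]. A call has 1 to 12 rows; each row is the pose to reach, as a shift and turn from the pose commanded when the call began; what a row does not reach only later rows make up. A row lasts 1/12 s, in which the tool goes at most 41.7 mm and 7.16 degrees, less where a joint would pass 70% of its speed; a pose out of reach is approached as far as the arm can. A call with a gripper value outside its range is refused whole. The fingers move at their own pace and stop on an object; "force" is the grip in N (left out, the last holds). Time passes only in rows, so rows that repeat a pose let the fingers close. It gives the time, the measured TCP pose, the force and the opening at its end, in the units of the state.
- ctrl.observe(): the state, without advancing time (a new reading comes with each control period).
- imaging.get_image(name): name is "scene" or "top" or "wrist"; returns (picture, depth): 400x640x3 uint8, blue, green, red; 400x640 float32, mm along the optical axis (not along the pixel's ray), 0 where there is no reading.
- imaging.calibration(name): a dict with "K" (3x3 intrinsics, pixels), "R" (3x3) and "t" (3): a world point X has camera coordinates R X + t; the wrist camera has in their place "T_tool_cam" (4x4, takes a point from camera to tool coordinates, whose origin is the TCP and whose axes are the flange's). Camera axes: x right, y down, z forward; pixel columns grow to the right and rows downward; lengths in mm; the calibration is good to about 2 mm. A picture is of the moment at which its call begins: read the wrist's pose just before it. calibration takes no time and is no camera call.
- ctrl.sign_off(): hands the job in, once; it reports no verdict.
The state is a dict: "t": time; "joint_positions": joint angles; "dq": joint speeds; "tau": joint torques, N m; "position": TCP position; "orientation": TCP orientation; "wrist_force": force on the tool from outside, world axes, zero at the start; "torque": the same for the moment, N m; "gripper_width": opening from 0.0 (shut) to 1.0 (fully open).
Only numpy, scipy, OpenCV 4.12 (cv2) and the standard library are available. Lean on these libraries where they do the work, as an engineer would, in place of code of your own. Each camera call takes 0.05 s, during which the arm holds its last target.

### The job

Pick up the loose tote of brass fittings, turn it half round so that its lugs rest on the rim of the base tote, and set it down gently, level and squarely stacked on top, not nested inside onto the candle cups. Then put the loose square key fully into the latch socket and turn it clockwise to its stop so that the hold-down bar comes over the stacked tote; move the bar only with the key. Leave the key standing in the socket and the other things where they are.

Things in the scene. Friction and masses are not known exactly. Their poses are not given: they have to be found in the camera images.
- tote_mid (a point): Loose tote: open grey plastic, 132 long (x), 60 wide (y), 50 high, about 0.35 kg, brass fittings inside below the rim. Point: its centre, 25 above its underside; z up. Walls vertical, 4 thick; the end wall at -x is cut 18 lower (dipped end). Can be gripped across its 60 width at mid-length: the sides are clear from x = -43 to +25. Starts standing on the bench.
- tote: The loose tote again, origin under its centre. Stacking lugs on both long sides: 10 long, standing 7 out, centred at x = -48 and x = +30, undersides 6 above the tote's underside. Lugs in the base tote's slots (dipped ends the same way): it nests inside. Turned half round (its x against the base's x): lugs rest on the base rim, stacked.
- base_rim (a point): Base tote, fixed grey plastic. Point: centre of its mouth at rim height, 68 above the bench; z up, x along its length. Outside 148 (x) by 76 (y), inside 136 by 64. The end wall at -x is cut 20 lower (dipped end). Stacked, the loose tote's bottom 6 mm sits inside this mouth (2 clearance all round) and its centre is 19 above this point.
- carrier: Fixed plywood board (8 thick, 245 by 100) carrying base tote and latch post; origin on the bench under the base tote's centre; axes as base_rim. Each long wall of the base tote has two open slots 14 wide, centred at x = -48 and x = +30, from the rim nearly to the floor.
- cups: Brass candle cups standing in the base tote, each 24 across, 34 high, tops 46 above the bench (22 below the rim); origin at the centre of the tote's floor.
- socket (a point): Centre of the mouth of a recessed square socket, facing up, 145 above the bench, in the steel latch head (34 square, 28 tall) on a post beyond the base tote's dipped end, 112 from the base tote's centre. Socket 14 square, 20 deep; x and y parallel to its sides and turning with the head. The head carries a flat bar, 14 wide, 8 thick, reaching 62 from its axis, underside 117 above the bench.
- latch (a joint): Turn of the latch head, rad, growing clockwise seen from above. Starts at 0 to 0.15 (bar out to the side); stop at 1.2, where the bar points along the base tote's +x, over the end of a stacked tote (5 above its rim). Friction about 0.06 N m; stays where left. The key has about 0.2 rad of play in the socket, so it must turn that much further than the head.
- key_bow (a point): Loose steel key, 0.06 kg, upright. Point: centre of its flat bow (grip), 36 wide (x), 10 thick (y), 30 tall, 51 above the key's foot; z up. Shank 12 square (sides along x and y), 36 long below the bow, foot slightly tapered. Starts standing in a square hole, 24 deep, of a fixed wooden block (70 by 56, 45 high): 12 of the shank shows below the bow.
- key_tip (a point): Centre of the end of the key's shank (its foot), 51 below key_bow; axes as key_bow. Fully in: 20 below the socket's mouth.
- key: The key again; origin at its foot.
- candlestick: Bystander: turned brass candlestick, 150 high, foot 84 across; origin under its foot
- goblet: Bystander: plain metal cup, 68 across, 75 high; origin under its foot
- hammer: Bystander: small hammer, 240 long, lying; origin under its middle
- brush: Bystander: hand brush, 170 long, lying; origin under its middle
- tin: Bystander: flat round metal tin, 60 across, 24 high; origin under its centre
- polish: Bystander: amber bottle with black cap, 56 across, 150 high; origin under its centre
Things that resemble listed ones, but are neither listed nor needed, are in the scene too. Leave any green or red look-alike of the tote alone.

How it is judged (in metres and radians):
On the way, in this order (a step that is already met when the one before it is completed fails the run):
1. the tote is stacked squarely on the base tote's rim and let go (z of tote_mid in the frame of base_rim between 0.0155 and 0.0225 m and horizontal distance between tote_mid and base_rim below 0.006 m and angle between the x axis of tote_mid and the x axis of base_rim, either way round below 0.1 rad and angle between tote_mid's own z axis and vertical below 0.06 rad and contact force between the fingers and tote below 0.1 N), for 0.2 s.
2. the key is fully in the socket (z of key_tip in the frame of socket below -0.014 m and horizontal distance between key_tip and socket below 0.005 m and angle between key_bow's own z axis and vertical below 0.2 rad), for 0.1 s.
3. the key has turned the bar over the stacked tote (value of joint latch above 1.05 rad), for 0.2 s.
At the end, for the whole second after the job is handed in: Tote at rest on the base rim: centre 15.5-22.5 mm above it, within 6 mm of the middle, 0.1 rad of square, tilt under 0.06 rad; latch above 1.05 rad; key at rest in the socket, at least 14 mm deep, within 5 mm of its centre, tilt under 0.2 rad; all let go (all of step 2 and z of tote_mid in the frame of base_rim between 0.0155 and 0.0225 m and horizontal distance between tote_mid and base_rim below 0.006 m and angle between the x axis of tote_mid and the x axis of base_rim, either way round below 0.1 rad and angle between tote_mid's own z axis and vertical below 0.06 rad and value of joint latch above 1.05 rad and linear speed of tote below 0.02 m/s and linear speed of key below 0.03 m/s); the robot touches nothing.
It fails at once if the tote presses on the candle cups (contact force between tote and cups above 1 N).
It fails at once if the tote is dropped or slammed on the base tote (over 60 N) (contact force between tote and carrier above 60 N).
It fails at once if the fingers push the latch or its bar (contact force between the fingers and latch above 5 N).
It fails at once if a bystander is knocked more than 40 mm (distance of any of candlestick, goblet, hammer, brush, tin, polish from where it was at the start of the episode above 0.04 m).
It also fails if it takes over 64 s, if anything falls off the work surface, if the arm or the gripper's body presses on something with over 40 N, if the wrist force passes 120 N, or if a joint passes its speed limit or range.

## Working session

There is one attempt and no reset: what is moved stays moved. The work goes in short steps, Python scripts to look and compute and a tool call to move; the robot and the scene stay as the last step left them, time stands still between calls to the robot, and variables do not carry over. Pictures are saved under pics/ and viewed, and the job is handed in when it is done.

Besides the shell and the picture viewer there is one more tool, called after "Call:" as name(argument=value, ...), one argument or row to a line, values as JSON. send_rows: Moves the arm, as the interface text tells. Its arguments: {"type":"object","properties":{"rows":{"type":"array"},"force":{"type":"number"}},"required":["rows"]}

```bash
ls; mkdir -p pics; python3 - <<'E'
from workcell import ctrl, imaging
import cv2, numpy as np
s=ctrl.observe(); print(s)
for n in ["scene","top"]:
    im,d=imaging.get_image(n); cv2.imwrite(f"pics/{n}0.png",im); np.save(f"pics/{n}0.npy",d)
    print(n,imaging.calibration(n))
print(imaging.calibration("wrist"))
E
```

```text
pics
{'t': 0.0, 'joint_positions': array([ 1.21642713e+00,  1.24492347e-01,  1.65165761e+00, -2.38916763e-05,
        1.36746828e+00, -8.25942476e-02]), 'dq': array([ 1.85137041e-03, -9.58369385e-04, -7.97431220e-05,  1.00065538e-03,
       -1.28434685e-03,  3.37348466e-04]), 'tau': array([ 2.00373215e-04, -4.17599845e+01, -3.59934032e+01,  7.73694017e-02,
        4.91412822e-02, -1.77344332e-04]), 'position': array([174.29896782, 625.54148644, 213.40498011]), 'orientation': array([[-9.63297195e-01,  2.68436305e-01, -6.80928867e-04],
       [ 2.68437130e-01,  9.63295317e-01, -1.90784287e-03],
       [ 1.43801298e-04, -2.02060628e-03, -9.99997948e-01]]), 'wrist_force': array([ 0.32104068, -0.23803457, -0.55183912]), 'torque': array([-0.01134338,  0.01386839,  0.00082002]), 'gripper_width': 0.9946617266593618}
scene {'K': array([[376.93512164,   0.        , 310.32125788],
       [  0.        , 376.93512164, 201.32753216],
       [  0.        ,   0.        ,   1.        ]]), 'R': array([[-0.49747782,  0.86739553,  0.01186614],
       [ 0.49363577,  0.29431043, -0.81835512],
       [-0.7
[... 288 characters left out ...]
-0.99962576,  0.00388958],
       [-0.9797579 , -0.02731139, -0.19831425],
       [ 0.19834626,  0.0015591 , -0.98013077]]), 't': array([ -81.15421398,  510.54955083, 1363.9345471 ])}
{'K': array([[343.73766056,   0.        , 314.46700887],
       [  0.        , 343.73766056, 200.33758684],
       [  0.        ,   0.        ,   1.        ]]), 'T_tool_cam': array([[ 1.05085836e-03, -9.63221654e-01, -2.68706050e-01,
         7.42799514e+01],
       [ 9.99998864e-01,  1.30268442e-03, -7.58883836e-04,
         2.06186934e-01],
       [ 1.08101253e-03, -2.68704947e-01,  9.63221928e-01,
        -1.69531583e+02],
       [ 0.00000000e+00,  0.00000000e+00,  0.00000000e+00,
         1.00000000e+00]])}
```

View pics/scene0.png

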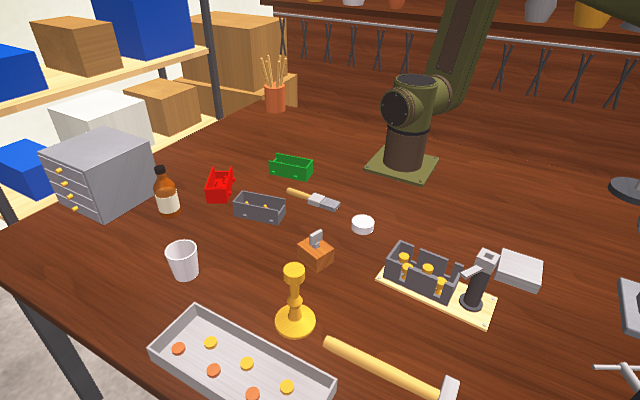

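View pics/top0.png

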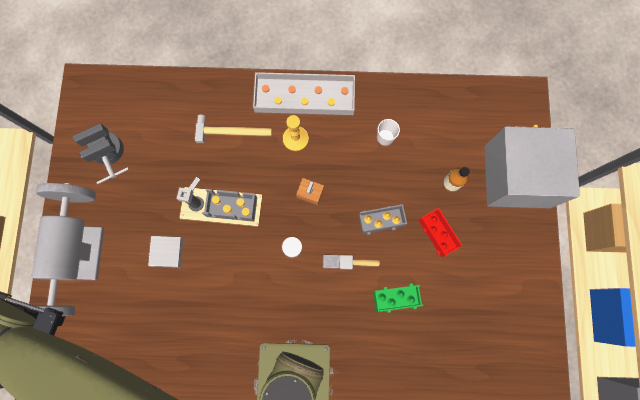

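The top picture shows four tote-like things: a grey one at (383,219), a red one at (440,232), a green one at (398,298), and a grey one on the plywood board at (230,206). The loose tote is the grey one at (383,219), with fittings inside. The one on the board beside the latch post is the base. The key stands in a wooden block at (310,188). I'll enlarge these to confirm.

```bash
python3 - <<'E'
import cv2,numpy as np
t=cv2.imread("pics/top0.png")
a=cv2.resize(t[195:245,345:425],None,fx=5,fy=5,interpolation=cv2.INTER_CUBIC)
b=cv2.resize(t[170:232,170:270],None,fx=4,fy=4,interpolation=cv2.INTER_CUBIC)
c=cv2.resize(t[170:210,285:335],None,fx=7,fy=7,interpolation=cv2.INTER_CUBIC)
o=np.zeros((535,800,3),np.uint8); o[:250,:400]=a;o[255:255+248,:400]=b;o[:280,405:755]=c
cv2.imwrite("pics/crop1.png",o)
E
```

```text
(no output)
```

View pics/crop1.png

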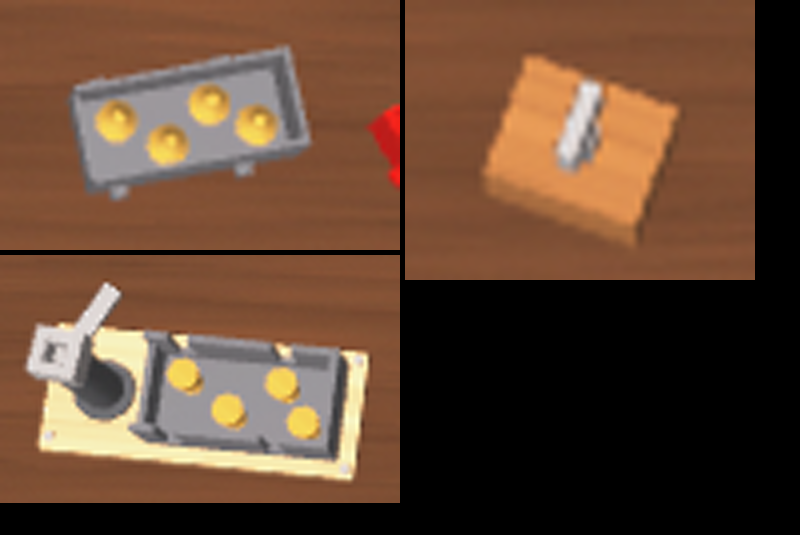

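The crops confirm it. The loose tote's lugs sit near its left end (crop 120,190) and nearer its middle on the right (245,170), so its dipped end is on the left (+y). The base's dipped end is at the post, also on the left. Next I'll measure.

```bash
cat > h.py <<'E'
import numpy as np, cv2
from workcell import ctrl, imaging
def cam(name,s=None):
    c=imaging.calibration(name)
    if name!="wrist":
        R,t=c["R"],c["t"]; return c["K"],R.T,-R.T@t
    T=c["T_tool_cam"]; s=s or ctrl.observe()
    R=s["orientation"];p=s["position"]
    return c["K"],R@T[:3,:3],R@T[:3,3]+p
def grab(name,save=None):
    s=ctrl.observe(); k=cam(name,s); im,d=imaging.get_image(name)
    if save: cv2.imwrite("pics/%s.png"%save,im); np.savez("pics/%s.npz"%save,im=im,d=d,K=k[0],R=k[1],c=k[2])
    return im,d,k
def cloud(d,k):
    K,R,c=k; v,u=np.indices(d.shape)
    P=np.stack([(u-K[0,2])/K[0,0]*d,(v-K[1,2])/K[1,1]*d,d],-1)
    W=P@R.T+c; W[d<=0]=np.nan; return W
def ray(u,v,z,k):
    K,R,c=k; r=R@np.array([(u-K[0,2])/K[0,0],(v-K[1,2])/K[1,1],1.]); return c+r*(z-c[2])/r[2]
def proj(X,k):
    K,R,c=k; p=(np.asarray(X)-c)@R; return p[...,:2]/p[...,2:]*K[0,0]+K[:2,2]
E
python3 - <<'E'
from h import *
d=np.load("pics/top0.npy"); W=cloud(d,cam("top"))
def rect(name,box,z0,z1):
    x0,x1,y0,y1=box; w=W[y0:y1,x0:x1].reshape(-1,3)
    m=(w[:,2]>z0)&(w[:,2]<z1); p=w[m]
    r=cv2.minAreaRect(p[:,:2].astype(np.float32)); print(name,m.sum(),np.round(p.mean(0),1),r)
rect("bench",(300,340,210,230),-20,20)
rect("loose rim",(345,425,195,245),44,58)
rect("base rim",(200,270,180,230),60,75)
rect("head",(170,210,175,215),138,152)
rect("bar",(170,215,170,215),118,134)
rect("blocktop",(285,335,170,210),38,50)
rect("bow",(285,335,170,210),70,95)
# bench residual around
for b in [(345,425,240,250),(200,260,226,232),(285,335,205,215)]:
    print(np.nanmedian(W[b[2]:b[3],b[0]:b[1],2]))
E
```

```text
bench 795 [472.8 -62.5  -0.5] ((472.9053955078125, -62.147064208984375), (61.455726623535156, 121.51860046386719), 1.203391671180725)
loose rim 178 [ 478.2 -270.    49.5] ((482.0107727050781, -279.89215087890625), (61.04908752441406, 185.862060546875), 12.006860733032227)
base rim 251 [502.  194.2  67. ] ((503.3035888671875, 209.75390625), (148.6886444091797, 77.66974639892578), 86.01605987548828)
head 136 [511.  320.4 143.9] ((510.735595703125, 321.3257751464844), (35.315521240234375, 34.87012481689453), 81.41712951660156)
bar 123 [531.7 306.  125.1] ((526.5842895507812, 306.44512939453125), (30.44915771484375, 82.33435821533203), 61.39210891723633)
blocktop 360 [554.4 -30.6  44.3] ((556.1157836914062, -30.056198120117188), (70.49128723144531, 57.4549560546875), 71.97173309326172)
bow 45 [554.4 -30.4  84.8] ((555.439453125, -30.548519134521484), (10.019525527954102, 34.55027770996094), 74.14791870117188)
-0.16435130550166832
-0.6775975870109505
-0.5860228744913911
```

Call:
send_rows(
  rows=[
    [[0, 0, -60], [0.32, -0.37, 0.03], 0.095],
    [[0, 0, -60], [0.32, -0.37, 0.03], 0.095],
    [[0, 0, -60], [0.32, -0.37, 0.03], 0.095],
    [[0, 0, -60], [0.32, -0.37, 0.03], 0.095],
    [[0, 0, -60], [0.32, -0.37, 0.03], 0.095],
    [[0, 0, -60], [0.32, -0.37, 0.03], 0.095],
    [[0, 0, -60], [0.32, -0.37, 0.03], 0.095],
    [[0, 0, -60], [0.32, -0.37, 0.03], 0.095],
    [[0, 0, -60], [0.32, -0.37, 0.03], 0.095],
    [[0, 0, -60], [0.32, -0.37, 0.03], 0.095],
    [[0, 0, -60], [0.32, -0.37, 0.03], 0.095],
    [[0, 0, -60], [0.32, -0.37, 0.03], 0.095],
  ],
  force=25,
)

```text
t: 1.1
position: [495.9, 253.5, 244.5]
orientation: [[-0.248, 0.969, 0.0], [0.969, 0.248, -0.001], [-0.001, -0.0, -1.0]]
wrist_force: [0.7, 0.3, 0.1]
gripper_width: 0.999
```

```bash
python3 - <<'E'
from h import *
im,d,k=grab("wrist","w1"); s=ctrl.observe(); print(s["position"],np.abs(s["dq"]).max())
W=cloud(d,k); z=W[...,2]
for n,(a,b) in dict(rim=(62,74),head=(140,150)).items():
    m=((z>a)&(z<b)); v,u=np.nonzero(m); p=W[m]; r=cv2.minAreaRect(p[:,:2].astype(np.float32)); print(n,len(p),p.mean(0),r)
E
```

```text
[498.79266632 250.31925804 244.77958111] 0.12276485402340988
rim 1756 [504.63244671 196.03630814  67.22152867] ((506.151611328125, 231.27597045898438), (191.16453552246094, 76.12566375732422), 86.14578247070312)
head 1709 [512.10477916 322.32337035 144.40994243] ((512.3143310546875, 321.94647216796875), (34.08957290649414, 34.20027160644531), 80.69767761230469)
```

View pics/w1.png

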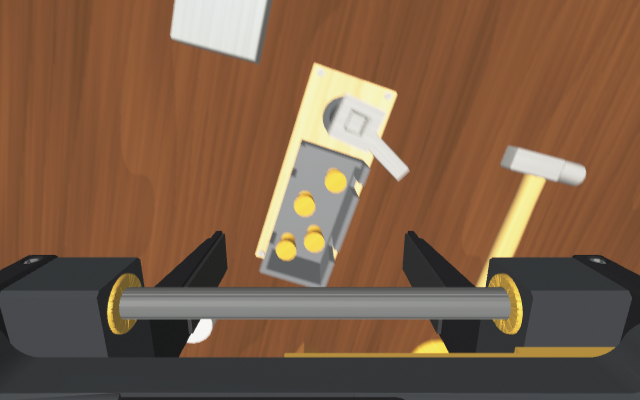

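```bash
python3 - <<'E'
from h import *
for i in range(4):
    im,d,k=grab("wrist","w2"); s=ctrl.observe(); print(s["t"],s["position"],np.abs(s["dq"]).max())
im,d,k=grab("wrist","w2")
W=cloud(d,k); z=W[...,2]
for n,(a,b) in dict(rim=(62,74),head=(140,150)).items():
    m=((z>a)&(z<b)); m[255:]=0
    if n=="rim":
        m[:150]=0; 
    m=m.astype(np.uint8); nl,L,st,_=cv2.connectedComponentsWithStats(m); 
    p=W[m>0]; r=cv2.minAreaRect(p[:,:2].astype(np.float32)); print(n,len(p),p.mean(0),r, st[1:6].tolist())
E
```

```text
1.2 [496.86041719 252.71911889 244.48662678] 0.07023949478222845
1.25 [495.46297593 254.39015585 244.20347775] 0.05288620871030266
1.3 [494.58869642 255.49152695 244.10652754] 0.03708117815602894
1.35 [494.04624934 256.21464061 244.0734313 ] 0.027576192360843948
rim 1014 [506.40982002 228.68840307  67.35725363] ((505.6269836425781, 222.32278442382812), (123.84436798095703, 76.16664123535156), 86.12385559082031) [[295, 150, 10, 16, 92], [358, 168, 13, 19, 131], [273, 176, 23, 58, 337], [334, 196, 26, 57, 386], [266, 242, 9, 13, 68]]
head 1703 [512.13582594 322.29613226 144.35804604] ((512.2725830078125, 321.96038818359375), (34.018348693847656, 34.15768051147461), 80.6539306640625) [[328, 96, 60, 59, 1703]]
```

View pics/w2.png

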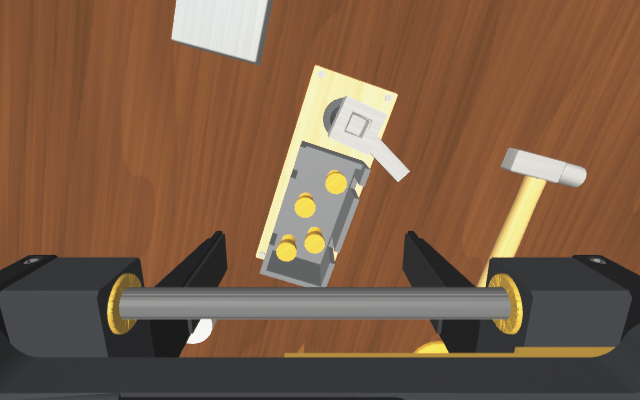

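Call:
send_rows(
  rows=[
    [[0, 0, 0], [0.0, -0.56, 0.0], 0.095],
    [[0, 0, 0], [0.0, -0.56, 0.0], 0.095],
    [[0, 0, 0], [0.0, -0.56, 0.0], 0.095],
    [[0, 0, 0], [0.0, -0.56, 0.0], 0.095],
    [[0, 0, 0], [0.0, -0.56, 0.0], 0.095],
    [[0, 0, 0], [0.0, -0.56, 0.0], 0.095],
    [[0, 0, 0], [0.0, -0.56, 0.0], 0.095],
    [[0, 0, 0], [0.0, -0.56, 0.0], 0.095],
    [[0, 0, 0], [0.0, -0.56, 0.0], 0.095],
    [[0, 0, 0], [0.0, -0.56, 0.0], 0.095],
    [[0, 0, 0], [0.0, -0.56, 0.0], 0.095],
    [[0, 0, 0], [0.0, -0.56, 0.0], 0.095],
  ],
)

```text
t: 2.4
position: [494.6, -244.2, 244.6]
orientation: [[-0.252, 0.968, 0.0], [0.968, 0.252, 0.0], [0.0, 0.0, -1.0]]
wrist_force: [1.1, 0.5, -0.1]
gripper_width: 0.999
```

Call:
send_rows(
  rows=[
    [[0, 0, 0], [0.0, -0.08, 0.0], 0.095],
    [[0, 0, 0], [0.0, -0.08, 0.0], 0.095],
    [[0, 0, 0], [0.0, -0.08, 0.0], 0.095],
    [[0, 0, 0], [0.0, -0.08, 0.0], 0.095],
    [[0, 0, 0], [0.0, -0.08, 0.0], 0.095],
    [[0, 0, 0], [0.0, -0.08, 0.0], 0.095],
  ],
)

```text
t: 2.9
position: [495.0, -321.9, 244.6]
orientation: [[-0.252, 0.968, -0.0], [0.968, 0.252, 0.001], [0.001, 0.0, -1.0]]
wrist_force: [-0.5, -0.3, 0.6]
gripper_width: 0.997
```

```bash
python3 - <<'E'
from h import *
im,d,k=grab("wrist","w3"); s=ctrl.observe(); print(s["t"],s["position"],np.abs(s["dq"]).max(),s["joint_positions"])
W=cloud(d,k); z=W[...,2]
m=((z>44)&(z<56)); m[:, :180]=0; m[260:]=0
cv2.imwrite("pics/m3.png",np.where(m[...,None],(0,0,255),im).astype(np.uint8))
m=m.astype(np.uint8); nl,L,st,_=cv2.connectedComponentsWithStats(m)
for i in range(1,nl):
    if st[i,4]>40:
        p=W[L==i]; print(st[i],p.mean(0).round(1),cv2.minAreaRect(p[:,:2].astype(np.float32)))
E
```

```text
2.95 [ 495.00874969 -321.96976864  244.74759698] 0.0028207967604051668 [-6.67705946e-01 -2.35921643e-02  1.75275824e+00  2.69359114e-04
  1.41244900e+00 -9.22155916e-01]
[ 284   36   64  137 1368] [ 479.2 -259.5   49.2] ((477.7850341796875, -252.13729858398438), (60.156986236572266, 132.12867736816406), 12.217169761657715)
[521 155  39  52 302] [ 721.4 -261.9   50.1] ((725.5909423828125, -262.87957763671875), (59.1401252746582, 20.716493606567383), 87.45475006103516)
[542 160  43  52 550] [ 769.6 -264.7   50.2] ((764.0805053710938, -265.2111511230469), (57.66659164428711, 27.827163696289062), 85.6935043334961)
[222 211  87  49 575] [ 467.9 -393.1   48.9] ((462.12493896484375, -413.77252197265625), (84.01038360595703, 59.98830032348633), 31.337427139282227)
[183 234  31  14 128] [ 384.6 -428.3   48.8] ((386.3575134277344, -427.7242126464844), (36.99352264404297, 4.213196754455566), 32.2188720703125)
```

```bash
sleep 0
```

```text
(no output)
```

View pics/m3.png

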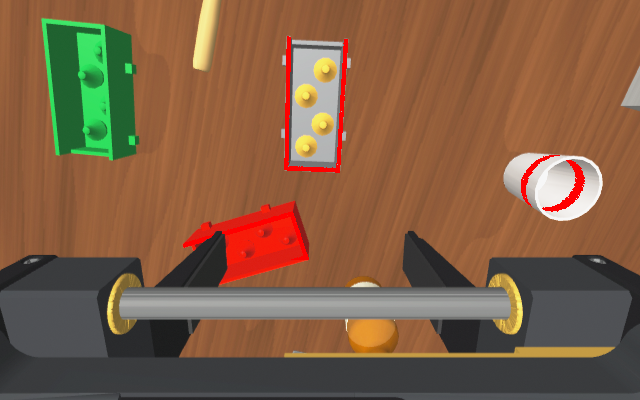

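Call:
send_rows(
  rows=[
    [[0, 0, -2.4], [-0.0172, 0.0698, 0], 0.095],
    [[0, 0, -2.4], [-0.0172, 0.0698, 0], 0.095],
    [[0, 0, -2.4], [-0.0172, 0.0698, -0.03], 0.095],
    [[0, 0, -2.4], [-0.0172, 0.0698, -0.06], 0.095],
    [[0, 0, -2.4], [-0.0172, 0.0698, -0.09], 0.095],
    [[0, 0, -2.4], [-0.0172, 0.0698, -0.12], 0.095],
    [[0, 0, -2.4], [-0.0172, 0.0698, -0.15], 0.095],
    [[0, 0, -2.4], [-0.0172, 0.0698, -0.175], 0.095],
    [[0, 0, -2.4], [-0.0172, 0.0698, -0.195], 0.095],
    [[0, 0, -2.4], [-0.0172, 0.0698, -0.21], 0.095],
    [[0, 0, -2.4], [-0.0172, 0.0698, -0.22], 0.095],
    [[0, 0, -2.4], [-0.0172, 0.0698, -0.225], 0.095],
  ],
)

```text
t: 3.95
position: [476.8, -252.5, 18.3]
orientation: [[-0.21, 0.978, -0.002], [0.978, 0.21, 0.001], [0.001, -0.001, -1.0]]
wrist_force: [1.0, -0.3, 0.3]
gripper_width: 0.999
```

Call:
send_rows(
  rows=[
    [[0, 0, 0], [0, 0, -0.002], 0.095],
    [[0, 0, 0], [0, 0, -0.002], 0.095],
    [[0, 0, 0], [0, 0, -0.002], 0.095],
  ],
)

```text
t: 4.2
position: [478.2, -254.4, 18.9]
orientation: [[-0.209, 0.978, 0.002], [0.978, 0.209, -0.001], [-0.001, 0.001, -1.0]]
wrist_force: [0.5, -0.2, 0.9]
gripper_width: 1.0
```

Call:
send_rows(
  rows=[
    [[0, 0, 0], [0, 0.001, -0.002], 0.06],
    [[0, 0, 0], [0, 0.001, -0.002], 0.05],
    [[0, 0, 0], [0, 0.001, -0.002], 0.05],
    [[0, 0, 0], [0, 0.001, -0.002], 0.05],
    [[0, 0, 0], [0, 0.001, -0.002], 0.05],
    [[0, 0, 0], [0, 0.001, -0.002], 0.05],
  ],
  force=30,
)

```text
t: 4.7
position: [477.3, -253.2, 15.8]
orientation: [[-0.208, 0.978, -0.0], [0.978, 0.208, -0.0], [-0.0, -0.0, -1.0]]
wrist_force: [-3.5, -0.7, 1.1]
gripper_width: 0.635
```

Call:
send_rows(
  rows=[
    [[0, 0, 0], [0, 0, 0.005], 0.05],
    [[0, 0, 0], [0, 0, 0.015], 0.05],
    [[0, 0, 0], [0, 0, 0.035], 0.05],
    [[0, 0, 0], [0, 0, 0.065], 0.05],
    [[0, 0, 0], [0, 0, 0.1], 0.05],
    [[0, 0, 0], [0, 0, 0.135], 0.05],
    [[0, 0, 0], [0, 0, 0.16], 0.05],
    [[0, 0, 0], [0, 0, 0.17], 0.05],
    [[0, 0, 0], [0, 0, 0.17], 0.05],
    [[0, 0, 0], [0, 0, 0.17], 0.05],
    [[0, 0, 0], [0, 0, 0.17], 0.05],
  ],
)

```text
t: 5.62
position: [476.0, -252.2, 182.8]
orientation: [[-0.208, 0.978, -0.004], [0.978, 0.208, 0.003], [0.003, -0.003, -1.0]]
wrist_force: [-0.3, -0.6, -2.6]
gripper_width: 0.632
```

```bash
python3 - <<'E'
from h import *
im,d,k=grab("wrist","w4"); s=ctrl.observe(); print(s["t"],s["position"],np.abs(s["dq"]).max(),s["wrist_force"],s["orientation"].round(3).tolist())
W=cloud(d,k); T=(W-s["position"])@s["orientation"]
z=T[...,2]
m=(z<-25)&(z>-45)&(np.abs(T[...,1])<40)&(T[...,0]>18)
print(m.sum(),np.nanmin(T[m],0),np.nanmax(T[m],0))
cv2.imwrite("pics/m4.png",np.where(m[...,None],(0,0,255),im).astype(np.uint8))
p=T[m]; print(cv2.minAreaRect(p[:,:2].astype(np.float32)),np.percentile(p[:,2],[5,50,95]))
A=np.c_[p[:,:2],np.ones(len(p))]; print(np.linalg.lstsq(A,p[:,2],rcond=None)[0])
E
```

```text
5.6667 [ 475.88446109 -252.1159565   182.52847044] 0.0033897165027834348 [-0.55682753  0.43636071 -2.96128415] [[-0.208, 0.978, -0.004], [0.978, 0.208, 0.003], [0.004, -0.004, -1.0]]
3269 [ 18.00340698 -29.07652599 -36.07330044] [ 67.27276319  31.55534388 -25.00237216]
((42.605934143066406, 1.2452812194824219), (60.59013366699219, 49.24286651611328), 89.906982421875) [-34.96642376 -33.7815418  -26.7013682 ]
[ 3.48837709e-03 -3.63549564e-04 -3.29583849e+01]
```

View pics/m4.png

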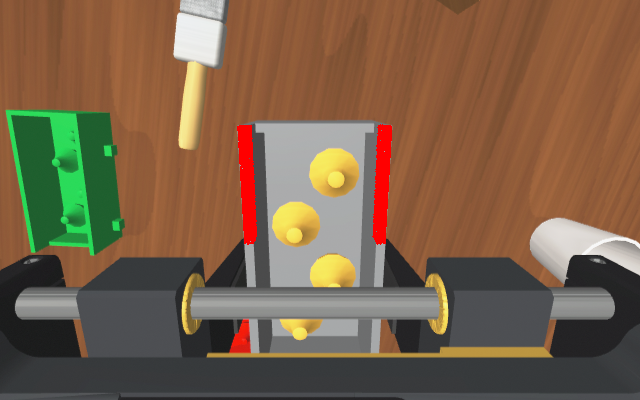

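Call:
send_rows(
  rows=[
    [[0, 0, 3], [0.001, 0.006, 0.002], 0.05],
    [[0, 0, 9], [0.002, 0.02, 0.004], 0.05],
    [[0, 0, 15], [0.003, 0.04, 0.006], 0.05],
    [[0, 0, 21], [0.004, 0.06, 0.008], 0.05],
    [[0, 0, 28], [0.006, 0.08, 0.01], 0.05],
    [[0, 0, 35], [0.008, 0.1, 0.01], 0.05],
    [[0, 0, 42], [0.01, 0.12, 0.01], 0.05],
    [[0, 0, 49], [0.012, 0.14, 0.01], 0.05],
    [[0, 0, 56], [0.014, 0.16, 0.01], 0.05],
    [[0, 0, 63], [0.016, 0.18, 0.01], 0.05],
    [[0, 0, 70], [0.018, 0.2, 0.01], 0.05],
    [[0, 0, 77], [0.02, 0.22, 0.01], 0.05],
  ],
)

```text
t: 6.67
position: [496.1, -31.9, 193.0]
orientation: [[-1.0, 0.011, -0.004], [0.011, 1.0, 0.001], [0.004, 0.001, -1.0]]
wrist_force: [-0.2, -0.1, -2.6]
gripper_width: 0.63
```

Call:
send_rows(
  rows=[
    [[0, 0, 7], [0.001, 0.02, 0.0], 0.05],
    [[0, 0, 14], [0.002, 0.04, 0.0], 0.05],
    [[0, 0, 21], [0.003, 0.06, 0.0], 0.05],
    [[0, 0, 28], [0.004, 0.08, 0.0], 0.05],
    [[0, 0, 35], [0.005, 0.1, 0.0], 0.05],
    [[0, 0, 42], [0.006, 0.12, 0.0], 0.05],
    [[0, 0, 49], [0.007, 0.14, 0.0], 0.05],
    [[0, 0, 56], [0.008, 0.16, 0.0], 0.05],
    [[0, 0, 63], [0.008, 0.18, 0.0], 0.05],
    [[0, 0, 70], [0.008, 0.2, 0.0], 0.05],
    [[0, 0, 76], [0.008, 0.22, 0.0], 0.05],
    [[0, 0, 82], [0.008, 0.235, 0.0], 0.05],
  ],
)

```text
t: 7.67
position: [504.0, 203.0, 192.9]
orientation: [[-0.15, -0.989, -0.004], [-0.989, 0.15, -0.001], [0.001, 0.004, -1.0]]
wrist_force: [-0.1, -0.0, -2.8]
gripper_width: 0.631
```

Call:
send_rows(
  rows=[
    [[0, 0, 4], [0.0, 0.006, 0.0], 0.05],
    [[0, 0, 5.1], [0, 0.008, 0.0], 0.05],
    [[0, 0, 5.1], [0, 0.008, 0.0], 0.05],
    [[0, 0, 5.1], [0, 0.008, 0.0], 0.05],
    [[0, 0, 5.1], [0, 0.008, 0.0], 0.05],
  ],
)

```text
t: 8.08
position: [505.0, 209.2, 194.8]
orientation: [[-0.069, -0.998, -0.001], [-0.998, 0.069, -0.001], [0.001, 0.001, -1.0]]
wrist_force: [-0.1, 0.2, -2.6]
gripper_width: 0.629
```

```bash
cat > base.py <<'E'
from h import *
import sys
im,d,k=grab("wrist",sys.argv[1]); s=ctrl.observe(); print(s["t"],s["position"],np.abs(s["dq"]).max(),s["wrist_force"],s["orientation"].round(3).tolist(),s["joint_positions"].round(2))
E
python3 base.py w5
```

```text
8.1333 [505.19752904 209.261249   195.16289001] 0.0053695602301434015 [ 0.45960399 -0.02515413 -3.75224209] [[-0.069, -0.998, -0.001], [-0.998, 0.069, -0.0], [0.0, 0.001, -1.0]] [ 0.29 -0.09  1.9  -0.    1.33 -2.78]
```

View pics/w5.png

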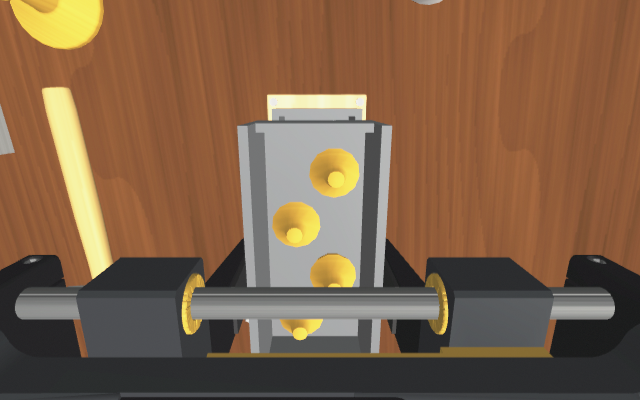

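```bash
python3 - <<'E'
from h import *
f=np.load("pics/w5.npz"); im,d=f["im"],f["d"]; k=(f["K"],f["R"],f["c"])
W=cloud(d,k); R=ctrl.observe()["orientation"]; p0=ctrl.observe()["position"]
T=(W-p0)@R
z=W[...,2]
for n,a,b in [("rim",60,75),("board",3,14)]:
    m=(z>a)&(z<b)&(np.abs(T[...,1])<60); m[125:]=0
    p=T[m]; print(n,m.sum(),p.min(0).round(1),p.max(0).round(1))
    for r in range(90,125,3):
        c=np.nonzero(m[r])[0]
        if len(c): print(r,c.min(),c.max(),T[r,c.min()].round(1),T[r,c.max()].round(1))
cv2.imwrite("pics/z5.png",cv2.resize(im[85:145,220:410],None,fx=4,fy=4,interpolation=cv2.INTER_NEAREST))
E
```

```text
rim 691 [ 64.2 -36.8 125.7] [ 72.5  38.8 133.3]
111 272 362 [ 70.8 -36.7 128.5] [ 70.9  38.8 128.4]
114 272 361 [ 68.4 -36.7 127.8] [ 68.5  37.9 127.4]
117 272 361 [ 65.9 -36.8 128.2] [ 66.   37.9 127.3]
board 1755 [ 62.  -49.2 181.3] [162.3  50.9 192.2]
96 267 366 [ 84.3 -48.3 188. ] [ 84.4  50.4 189.7]
99 267 366 [ 81.4 -48.2 186.4] [ 81.5  50.4 188.5]
102 267 366 [ 78.6 -48.7 189.6] [ 78.7  50.6 189.3]
105 267 365 [ 75.7 -48.4 186.6] [ 75.8  49.7 189.3]
108 267 365 [ 72.8 -48.7 187.6] [ 72.8  49.7 188.5]
111 267 365 [ 69.8 -49.  189.5] [ 69.9  49.8 188. ]
114 267 365 [ 66.9 -49.1 189.7] [ 67.   49.9 187.8]
117 267 365 [ 63.9 -49.2 189.5] [ 64.1  50.  187.8]
```

View pics/z5.png

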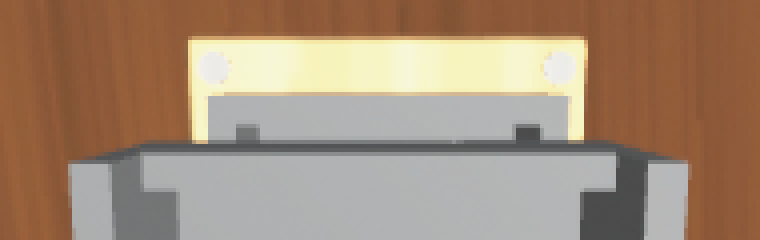

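```bash
python3 - <<'E'
from h import *
P=[]
for i in range(6):
    imaging.get_image("wrist"); s=ctrl.observe(); P.append(s["position"]); 
print(np.array(P).round(2), s["dq"].round(4))
s=imaging.get_image("scene")[0]; cv2.imwrite("pics/s5.png",s)
E
```

```text
[[505.3  209.29 195.38]
 [505.37 209.39 195.57]
 [505.4  209.45 195.68]
 [505.42 209.53 195.74]
 [505.39 209.66 195.77]
 [505.41 209.69 195.82]] [ 0.0011  0.0008 -0.0006  0.002   0.0008 -0.001 ]
```

View pics/s5.png

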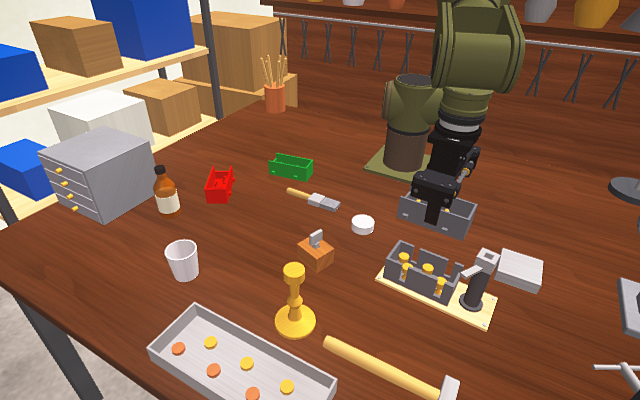

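Call:
send_rows(
  rows=[
    [[0, 0, 0], [-0.0008, 0.0017, -0.01], 0.05],
    [[0, 0, 0], [-0.0008, 0.0017, -0.025], 0.05],
    [[0, 0, 0], [-0.0008, 0.0017, -0.045], 0.05],
    [[0, 0, 0], [-0.0008, 0.0017, -0.065], 0.05],
    [[0, 0, 0], [-0.0008, 0.0017, -0.082], 0.05],
    [[0, 0, 0], [-0.0008, 0.0017, -0.094], 0.05],
    [[0, 0, 0], [-0.0008, 0.0017, -0.101], 0.05],
    [[0, 0, 0], [-0.0008, 0.0017, -0.103], 0.05],
    [[0, 0, 0], [-0.0008, 0.0017, -0.104], 0.05],
    [[0, 0, 0], [-0.0008, 0.0017, -0.104], 0.05],
    [[0, 0, 0], [-0.0008, 0.0017, -0.104], 0.05],
    [[0, 0, 0], [-0.0008, 0.0017, -0.104], 0.05],
  ],
)

```text
t: 9.48
position: [505.3, 211.9, 92.9]
orientation: [[-0.068, -0.998, 0.002], [-0.998, 0.068, 0.001], [-0.001, -0.002, -1.0]]
wrist_force: [-0.7, -0.1, -3.1]
gripper_width: 0.632
```

```bash
cat > rel.py <<'E'
from h import *
import sys
for i in range(3): imaging.get_image("top")
im,d,k=grab("wrist",sys.argv[1]); s=ctrl.observe()
print(s["t"],s["position"].round(2),s["wrist_force"].round(2))
W=cloud(d,k); T=(W-s["position"])@s["orientation"]; z=W[...,2]
for n,a,b in [("rim",62,74),("board",3,14)]:
    m=(z>a)&(z<b)&(np.abs(T[...,1])<60)&(T[...,0]>60); m[130:]=0
    if m.sum()<5: continue
    p=T[m]; print(n,m.sum(),p.min(0).round(1),p.max(0).round(1))
    for r in range(60,130,4):
        c=np.nonzero(m[r])[0]
        if len(c): print(r,c.min(),c.max(),T[r,c.min()].round(1),T[r,c.max()].round(1))
m=(np.abs(T[...,2]+34)<4)&(np.abs(T[...,1])<40)&(T[...,0]>18)
p=T[m]; print("tote",p.min(0).round(1),p.max(0).round(1)); v,u=np.nonzero(m); print(u.min(),u.max(),v.min())
cv2.imwrite("pics/%sz.png"%sys.argv[1],cv2.resize(im[60:260,200:440],None,fx=3,fy=3,interpolation=cv2.INTER_NEAREST)[:600])
im,d,k=grab("scene",sys.argv[1]+"s")
cv2.imwrite("pics/%sszz.png"%sys.argv[1],cv2.resize(im[180:340,360:560],None,fx=3.7,fy=3.7,interpolation=cv2.INTER_CUBIC))
E
python3 rel.py w6
```

```text
9.6833 [504.8  211.71  92.17] [ 0.94  0.07 -2.91]
rim 1640 [ 66.  -37.7  22.8] [75.1 38.5 30.1]
108 249 387 [ 74.  -37.4  25.9] [74.1 37.8 23. ]
112 249 387 [ 71.8 -37.4  25.3] [71.9 38.1 23.7]
116 249 386 [ 69.7 -37.3  24.2] [69.8 38.  25.4]
120 249 386 [ 67.6 -37.5  24.9] [67.6 38.1 25.5]
board 3071 [ 65.9 -49.7  78.9] [88.6 50.6 87.9]
88 247 387 [ 87.1 -49.2  85.8] [87.2 49.7 85.1]
92 247 387 [ 84.4 -49.2  85.1] [84.5 49.9 85.7]
96 248 387 [ 81.7 -48.8  86.1] [81.8 50.  85.3]
100 248 386 [ 79.  -48.8  85.1] [79.1 49.6 86.1]
104 248 386 [ 76.2 -48.7  84.2] [76.3 49.8 86. ]
108 248 248 [ 73.5 -49.2  85.9] [ 73.5 -49.2  85.9]
112 248 248 [ 70.7 -49.4  86. ] [ 70.7 -49.4  86. ]
tote [ 18.  -31.8 -35.8] [ 68.1  28.9 -30. ]
237 391 125
```

View pics/w6z.png

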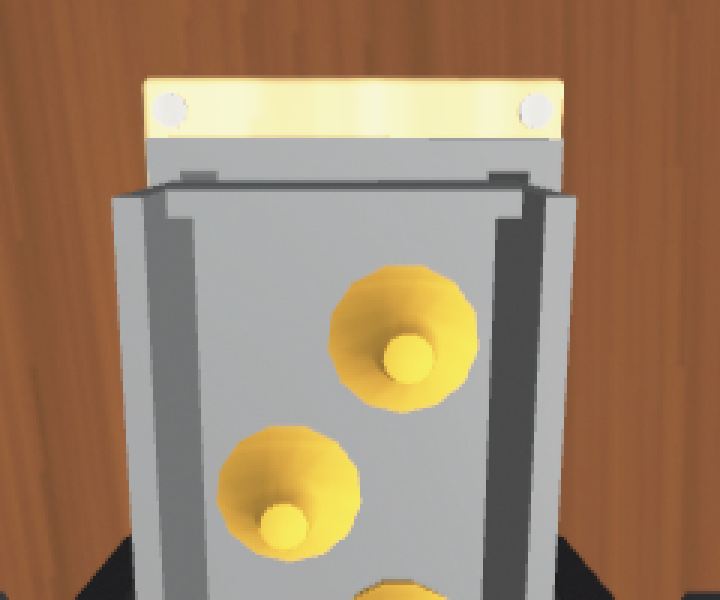

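View pics/w6szz.png

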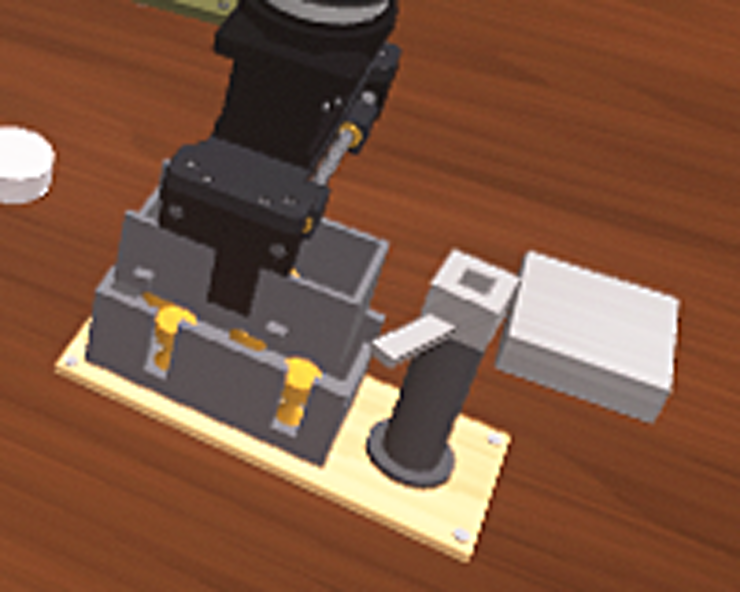

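```bash
cat > tool.py <<'E'
from h import *
C=imaging.calibration("wrist"); TT=C["T_tool_cam"]; K=C["K"]
def tc(name):
    d=np.load("pics/%s.npz"%name)["d"]; return cloud(d,(K,TT[:3,:3],TT[:3,3]))
def rep(n):
    T=tc(n)
    m=(np.abs(T[...,2]+34)<4)&(np.abs(T[...,1])<40)&(T[...,0]>18); p=T[m]; print(n,"tote",p.min(0).round(2),p.max(0).round(2),"latc",(p[:,1].min()+p[:,1].max())/2)
    for r0,r1 in [(115,135),(20,35),(180,192),(80,90)]:
        m=(T[...,2]>r0)&(T[...,2]<r1)&(np.abs(T[...,1])<56)&(T[...,0]>62); m[128:]=0;p=T[m]
        if m.sum()>100: print((r0,r1),m.sum(),p.min(0).round(2),p.max(0).round(2),"latc",np.round((p[:,1].min()+p[:,1].max())/2,2))
if __name__=="__main__":
    for n in ["w4","w5","w6"]: rep(n)
E
python3 tool.py
```

```text
w4 tote [ 18.04 -31.65 -35.69] [ 68.13  28.99 -30.  ] latc -1.3306767736091434
(180, 192) 13979 [ 62.03 -55.99 180.42] [169.    56.   186.57] latc 0.0
w5 tote [ 18.   -31.48 -35.76] [ 68.16  29.02 -30.  ] latc -1.231615328750216
(115, 135) 691 [ 64.12 -37.06 125.38] [ 72.46  38.57 133.02] latc 0.75
(180, 192) 1752 [ 62.01 -49.52 180.76] [162.2   50.58 191.91] latc 0.53
w6 tote [ 18.02 -31.73 -35.71] [ 68.13  28.95 -30.  ] latc -1.3876622834543593
(20, 35) 1650 [ 66.08 -37.56  22.89] [75.14 38.59 34.74] latc 0.51
(80, 90) 3042 [ 65.98 -49.55  80.01] [130.31  50.69  89.89] latc 0.57
```

```bash
python3 - <<'E'
from tool import *
f=np.load("pics/w6.npz"); im=f["im"]; g=cv2.cvtColor(im,cv2.COLOR_BGR2GRAY).astype(float)
hsv=cv2.cvtColor(im,cv2.COLOR_BGR2HSV)
def X(u,v,zt):
    r=TT[:3,:3]@np.array([(u-K[0,2])/K[0,0],(v-K[1,2])/K[1,1],1]); c=TT[:3,3]; return c+r*(zt-c[2])/r[2]
# saturation edges
sat=hsv[...,1].astype(int)
for r in [130,140,160,180,200]:
    print(r,[ (c,sat[r,c]) for c in list(range(234,248,1))][:14],[ (c,sat[r,c]) for c in range(380,396)])
for r in [110,114,118]:
    print(r,[ (c,sat[r,c]) for c in range(244,256)],[ (c,sat[r,c]) for c in range(382,392)])
E
```

```text
130 [(234, np.int64(156)), (235, np.int64(157)), (236, np.int64(152)), (237, np.int64(68)), (238, np.int64(4)), (239, np.int64(4)), (240, np.int64(6)), (241, np.int64(4)), (242, np.int64(4)), (243, np.int64(3)), (244, np.int64(1)), (245, np.int64(3)), (246, np.int64(1)), (247, np.int64(5))] [(380, np.int64(3)), (381, np.int64(5)), (382, np.int64(1)), (383, np.int64(1)), (384, np.int64(3)), (385, np.int64(1)), (386, np.int64(3)), (387, np.int64(1)), (388, np.int64(3)), (389, np.int64(3)), (390, np.int64(1)), (391, np.int64(1)), (392, np.int64(151)), (393, np.int64(154)), (394, np.int64(154)), (395, np.int64(153))]
140 [(234, np.int64(155)), (235, np.int64(155)), (236, np.int64(155)), (237, np.int64(141)), (238, np.int64(3)), (239, np.int64(3)), (240, np.int64(4)), (241, np.int64(4)), (242, np.int64(4)), (243, np.int64(4)), (244, np.int64(4)), (245, np.int64(4)), (246, np.int64(4)), (247, np.int64(4))] [(380, np.int64(3)), (381, np.int64(2)), (382, np.int64(0)), (383, np.int64(1)), (384, np.int64(1)), (385, np.int64(3)), (386, np.int64(3)), (387, np.int64(3)), (388, np.int64(3)), (389,
[... 2739 characters left out ...]
)), (255, np.int64(3))] [(382, np.int64(4)), (383, np.int64(3)), (384, np.int64(1)), (385, np.int64(0)), (386, np.int64(3)), (387, np.int64(65)), (388, np.int64(152)), (389, np.int64(153)), (390, np.int64(153)), (391, np.int64(151))]
118 [(244, np.int64(156)), (245, np.int64(155)), (246, np.int64(157)), (247, np.int64(154)), (248, np.int64(130)), (249, np.int64(37)), (250, np.int64(4)), (251, np.int64(4)), (252, np.int64(4)), (253, np.int64(4)), (254, np.int64(6)), (255, np.int64(4))] [(382, np.int64(1)), (383, np.int64(1)), (384, np.int64(0)), (385, np.int64(1)), (386, np.int64(1)), (387, np.int64(105)), (388, np.int64(149)), (389, np.int64(152)), (390, np.int64(152)), (391, np.int64(152))]
```

```bash
python3 - <<'E'
from tool import *
f=np.load("pics/w6.npz"); im=f["im"]
g=cv2.cvtColor(im,cv2.COLOR_BGR2GRAY); sat=cv2.cvtColor(im,cv2.COLOR_BGR2HSV)[...,1]
print([(r,g[r,242],sat[r,242]) for r in range(118,132)]); print([(r,g[r,386],sat[r,388]) for r in range(118,132)])
print([(r,sat[r,300],g[r,300]) for r in range(82,125)])
def X(u,v,zt):
    r=TT[:3,:3]@np.array([(u-K[0,2])/K[0,0],(v-K[1,2])/K[1,1],1]); c=TT[:3,3]; return (c+r*(zt-c[2])/r[2]).round(2)
for r in [124,125,126]: print(r,X(314.2,r,-34.2))
for r in [105,106,107,108]: print(r,X(317.7,r,24.3))
E
```

```text
[(118, np.uint8(109), np.uint8(157)), (119, np.uint8(110), np.uint8(157)), (120, np.uint8(110), np.uint8(157)), (121, np.uint8(109), np.uint8(154)), (122, np.uint8(108), np.uint8(155)), (123, np.uint8(106), np.uint8(148)), (124, np.uint8(94), np.uint8(90)), (125, np.uint8(106), np.uint8(2)), (126, np.uint8(173), np.uint8(3)), (127, np.uint8(173), np.uint8(3)), (128, np.uint8(173), np.uint8(1)), (129, np.uint8(173), np.uint8(3)), (130, np.uint8(173), np.uint8(4)), (131, np.uint8(173), np.uint8(4))]
[(118, np.uint8(180), np.uint8(149)), (119, np.uint8(180), np.uint8(151)), (120, np.uint8(180), np.uint8(151)), (121, np.uint8(180), np.uint8(151)), (122, np.uint8(181), np.uint8(152)), (123, np.uint8(170), np.uint8(146)), (124, np.uint8(107), np.uint8(101)), (125, np.uint8(124), np.uint8(2)), (126, np.uint8(182), np.uint8(1)), (127, np.uint8(182), np.uint8(1)), (128, np.uint8(182), np.uint8(3)), (129, np.uint8(182), np.uint8(3)), (130, np.uint8(182), np.uint8(3)), (131, np.uint8(182), np.uint8(3))]
[(82, np.uint8(153), np.uint8(96)), (83, np.uint8(154), np.uint8(97)), (84, np.uint8(152), n
[... 896 characters left out ...]
 (110, np.uint8(4), np.uint8(177)), (111, np.uint8(4), np.uint8(177)), (112, np.uint8(4), np.uint8(177)), (113, np.uint8(3), np.uint8(176)), (114, np.uint8(3), np.uint8(176)), (115, np.uint8(3), np.uint8(176)), (116, np.uint8(4), np.uint8(177)), (117, np.uint8(4), np.uint8(177)), (118, np.uint8(3), np.uint8(176)), (119, np.uint8(2), np.uint8(170)), (120, np.uint8(8), np.uint8(124)), (121, np.uint8(9), np.uint8(83)), (122, np.uint8(5), np.uint8(93)), (123, np.uint8(2), np.uint8(139)), (124, np.uint8(1), np.uint8(176))]
124 [ 68.57  -1.41 -34.2 ]
125 [ 68.2   -1.41 -34.2 ]
126 [ 67.82  -1.41 -34.2 ]
105 [75.62  0.43 24.3 ]
106 [75.1   0.43 24.3 ]
107 [74.58  0.44 24.3 ]
108 [74.05  0.44 24.3 ]
```

```bash
python3 - <<'E'
from tool import *
print(K,TT)
print(imaging.calibration("wrist"))
E
```

```text
[[343.73766056   0.         314.46700887]
 [  0.         343.73766056 200.33758684]
 [  0.           0.           1.        ]] [[ 1.05276023e-03 -9.63636411e-01 -2.67214817e-01  7.56123336e+01]
 [ 9.99999430e-01  1.06182226e-03  1.10581595e-04 -1.28948310e+00]
 [ 1.77174188e-04 -2.67214781e-01  9.63636980e-01 -1.69530316e+02]
 [ 0.00000000e+00  0.00000000e+00  0.00000000e+00  1.00000000e+00]]
{'K': array([[343.73766056,   0.        , 314.46700887],
       [  0.        , 343.73766056, 200.33758684],
       [  0.        ,   0.        ,   1.        ]]), 'T_tool_cam': array([[ 1.05276023e-03, -9.63636411e-01, -2.67214817e-01,
         7.56123336e+01],
       [ 9.99999430e-01,  1.06182226e-03,  1.10581595e-04,
        -1.28948310e+00],
       [ 1.77174188e-04, -2.67214781e-01,  9.63636980e-01,
        -1.69530316e+02],
       [ 0.00000000e+00,  0.00000000e+00,  0.00000000e+00,
         1.00000000e+00]])}
```

Call:
send_rows(
  rows=[
    [[0, 0, 0], [-0.0009, 0.0006, 0], 0.05],
    [[0, 0, 0], [-0.0018, 0.0013, 0], 0.05],
    [[0, 0, 0], [-0.0018, 0.0013, -0.001], 0.05],
    [[0, 0, 0], [-0.0018, 0.0013, -0.002], 0.05],
    [[0, 0, 0], [-0.0018, 0.0013, -0.003], 0.05],
    [[0, 0, 0], [-0.0018, 0.0013, -0.004], 0.05],
    [[0, 0, 0], [-0.0018, 0.0013, -0.004], 0.05],
    [[0, 0, 0], [-0.0018, 0.0013, -0.004], 0.05],
    [[0, 0, 0], [-0.0018, 0.0013, -0.004], 0.05],
  ],
)

```text
t: 10.48
position: [502.8, 212.9, 87.6]
orientation: [[-0.068, -0.998, -0.0], [-0.998, 0.068, 0.0], [-0.0, 0.0, -1.0]]
wrist_force: [1.1, 0.1, -3.1]
gripper_width: 0.628
```

```bash
cat > rel2.py <<'E'
from h import *
import sys
s=ctrl.observe(); im,d,k=grab("wrist",sys.argv[1]); print(s["t"],s["position"].round(2),s["wrist_force"].round(2),s["orientation"][:,1].round(3))
C=imaging.calibration("wrist"); TT=C["T_tool_cam"]; K=C["K"]; zt=s["position"][2]
sat=cv2.cvtColor(im,cv2.COLOR_BGR2HSV)[...,1].astype(float)
def X(u,v,z):
    r=TT[:3,:3]@np.array([(u-K[0,2])/K[0,0],(v-K[1,2])/K[1,1],1]); c=TT[:3,3]; return c+r*(z-c[2])/r[2]
def edges(line,a,b,th=75):
    i=[j for j in range(a,b) if line[j]<th]; l,r=i[0],i[-1]
    f=lambda j:np.clip(line[j]/150,0,1)
    return l-.5+f(l)-(1-f(l-1)), r+.5-f(r)+(1-f(r+1))
l,r=edges(sat[130],200,430); print("tote cols",l,r); L=X(l,130,-34.2);Rr=X(r,130,-34.2); ct=(L+Rr)/2
row=int(sys.argv[2]); l,r=edges(sat[row],200,430); print("rim cols",l,r); L=X(l,row,zt-68);R2=X(r,row,zt-68); cb=(L+R2)/2
print("width",(Rr-L)[1], (R2-L)[1],"tote lat",ct[1],"base lat",cb[1],"diff",cb[1]-ct[1])
col=sat[:,300]; print([(j,int(col[j])) for j in range(98,116)]); print([(j,int(sat[j,242])) for j in range(120,128)])
for rr in (100,102,104,106,108): print(rr,X(314,rr,zt-68)[0].round(2)-74)
for rr in (123,124,125): print(rr,X(314,rr,-34.2)[0].round(2)-66)
cv2.imwrite("pics/%sz.png"%sys.argv[1],cv2.resize(im[60:260,200:440],None,fx=3,fy=3,interpolation=cv2.INTER_NEAREST)[:600])
E
python3 rel2.py w7 113
```

```text
10.4833 [502.75 212.92  87.64] [ 1.14  0.12 -3.12] [-0.998  0.068  0.   ]
tote cols 236.92000000000002 391.49333333333334
rim cols 242.44 384.73333333333335
width 68.22245835474588 75.91493177024343 tote lat -1.4057750144460073 base lat -1.7899988119720547 diff -0.3842237975260474
[(98, 61), (99, 61), (100, 61), (101, 61), (102, 61), (103, 63), (104, 3), (105, 3), (106, 3), (107, 3), (108, 4), (109, 4), (110, 4), (111, 4), (112, 4), (113, 4), (114, 3), (115, 3)]
[(120, 150), (121, 148), (122, 149), (123, 143), (124, 83), (125, 2), (126, 1), (127, 1)]
100 4.170000000000002
102 3.1500000000000057
104 2.1299999999999955
106 1.1099999999999994
108 0.09000000000000341
123 2.950000000000003
124 2.569999999999993
125 2.200000000000003
```

Call:
send_rows(
  rows=[
    [[0, 0, 0], [0.0003, 0.0002, -0.001], 0.05],
    [[0, 0, 0], [0.0003, 0.0002, -0.002], 0.05],
    [[0, 0, 0], [0.0003, 0.0002, -0.003], 0.05],
    [[0, 0, 0], [0.0003, 0.0002, -0.004], 0.05],
    [[0, 0, 0], [0.0003, 0.0002, -0.005], 0.05],
    [[0, 0, 0], [0.0003, 0.0002, -0.006], 0.05],
    [[0, 0, 0], [0.0003, 0.0002, -0.007], 0.05],
    [[0, 0, 0], [0.0003, 0.0002, -0.0075], 0.05],
    [[0, 0, 0], [0.0003, 0.0002, -0.0075], 0.05],
  ],
)

```text
t: 11.28
position: [502.9, 213.1, 80.0]
orientation: [[-0.068, -0.998, -0.0], [-0.998, 0.068, -0.0], [0.0, 0.0, -1.0]]
wrist_force: [-0.0, 0.5, -3.0]
gripper_width: 0.625
```

Call:
send_rows(
  rows=[
    [[0, 0, 0], [0, 0, -0.0005], 0.05],
    [[0, 0, 0], [0, 0, -0.001], 0.05],
    [[0, 0, 0], [0, 0, -0.0015], 0.05],
    [[0, 0, 0], [0, 0, -0.0015], 0.05],
  ],
)

```text
t: 11.62
position: [503.0, 213.1, 78.6]
orientation: [[-0.068, -0.998, -0.0], [-0.998, 0.068, -0.0], [0.0, 0.0, -1.0]]
wrist_force: [-0.6, 0.3, -3.7]
gripper_width: 0.629
```

Call:
send_rows(
  rows=[
    [[0, 0, 0], [0, 0, -0.0005], 0.05],
    [[0, 0, 0], [0, 0, -0.0005], 0.05],
    [[0, 0, 0], [0, 0, -0.0005], 0.05],
  ],
)

```text
t: 11.87
position: [503.0, 213.1, 78.1]
orientation: [[-0.068, -0.998, -0.0], [-0.998, 0.068, -0.0], [0.0, 0.0, -1.0]]
wrist_force: [0.7, -0.3, -2.4]
gripper_width: 0.63
```

```bash
python3 rel.py w8 | head -8; python3 -c "
from h import *
print(ctrl.observe()['position'],ctrl.observe()['wrist_force'])"
```

```text
12.0667 [503.04 213.12  78.17] [-0.17  0.06 -2.64]
rim 2136 [ 66.1 -39.7   4.2] [76.6 36.6 16.2]
104 239 389 [ 76.1 -39.6  11.3] [76.1 36.3 10.9]
108 240 389 [ 74.1 -39.3  12.1] [74.2 36.3 10.2]
112 240 388 [ 72.1 -39.3  11.5] [72.2 36.1 11.1]
116 240 388 [ 70.2 -39.1   9.7] [70.2 36.4 12.2]
120 240 388 [ 68.2 -39.5  11. ] [68.3 36.2 10.5]
124 240 388 [ 66.1 -39.7  11.8] [66.3 36.4 10.9]
[503.01536518 213.10570075  78.14565542] [-0.52061587  0.4636839  -3.17318258]
```

View pics/w8szz.png

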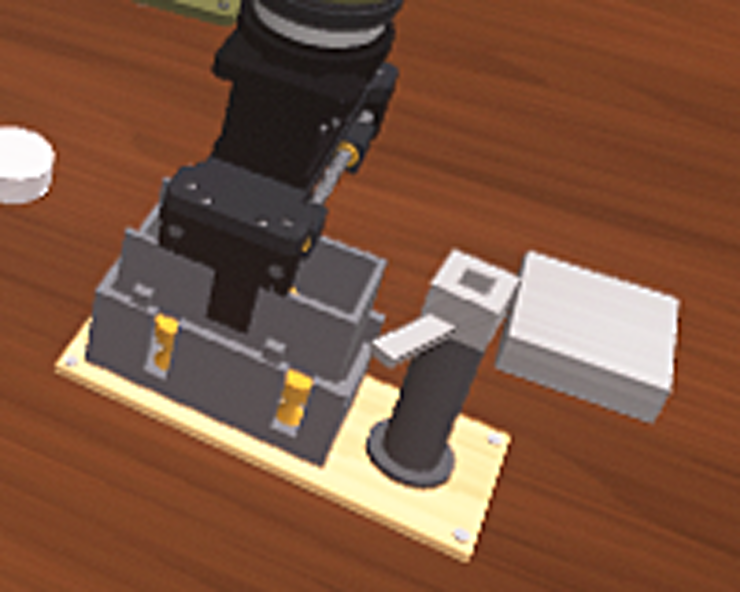

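Call:
send_rows(
  rows=[
    [[0, 0, 0], [0, 0, -0.0005], 0.05],
    [[0, 0, 0], [0, 0, -0.0005], 0.05],
    [[0, 0, 0], [0, 0, -0.001], 0.05],
    [[0, 0, 0], [0, 0, -0.001], 0.05],
  ],
)

```text
t: 12.45
position: [503.1, 213.2, 77.7]
orientation: [[-0.067, -0.998, 0.0], [-0.998, 0.067, 0.0], [-0.0, -0.0, -1.0]]
wrist_force: [-2.0, -0.8, 1.0]
gripper_width: 0.63
```

Call:
send_rows(
  rows=[
    [[0, 0, 0], [0, 0, -0.0005], 0.05],
    [[0, 0, 0], [0, 0, -0.0005], 0.05],
    [[0, 0, 0], [0, 0, -0.0005], 0.05],
  ],
)

```text
t: 12.7
position: [503.2, 213.2, 77.7]
orientation: [[-0.068, -0.998, 0.0], [-0.998, 0.068, -0.0], [0.0, -0.0, -1.0]]
wrist_force: [-3.9, -1.4, 4.3]
gripper_width: 0.626
```

Contact came at 77.7 mm, against 77.8 mm predicted. I'll release now.

Call:
send_rows(
  rows=[
    [[0, 0, 0], [0, 0, 0.0005], 0.065],
    [[0, 0, 0], [0, 0, 0.0005], 0.075],
    [[0, 0, 0], [0, 0, 0.0005], 0.09],
    [[0, 0, 0], [0, 0, 0.0005], 0.095],
    [[0, 0, 0], [0, 0, 0.0005], 0.095],
    [[0, 0, 0], [0, 0, 0.02], 0.095],
    [[0, 0, 0], [0, 0, 0.05], 0.095],
    [[0, 0, 0], [0, 0, 0.09], 0.095],
    [[0, 0, 0], [0, 0, 0.13], 0.095],
    [[0, 0, 0], [0, 0, 0.15], 0.095],
    [[0, 0, 0], [0, 0, 0.15], 0.095],
    [[0, 0, 0], [0, 0, 0.15], 0.095],
  ],
)

```text
t: 13.7
position: [503.9, 213.4, 228.5]
orientation: [[-0.068, -0.998, 0.004], [-0.998, 0.068, 0.001], [-0.001, -0.004, -1.0]]
wrist_force: [0.3, 0.1, -1.4]
gripper_width: 1.0
```

```bash
python3 - <<'E'
from h import *
im,d,k=grab("wrist","w9"); s=ctrl.observe(); print(s["t"],s["position"].round(2),s["gripper_width"])
W=cloud(d,k); z=W[...,2]
m=((z>106)&(z<118)&(np.abs(W[...,0]-503)<60)).astype(np.uint8); m[270:]=0; p=W[m>0]; print("rim",cv2.minAreaRect(p[:,:2].astype(np.float32)))
A=np.c_[p[:,:2]-p[:,:2].mean(0),np.ones(len(p))]; print(np.linalg.lstsq(A,p[:,2],rcond=None)[0])
im,d,k=grab("top","t9"); W=cloud(d,k); z=W[...,2]
q=W[180:232,200:270].reshape(-1,3); 
for a,b in((106,118),(62,74)):
    p=q[(q[:,2]>a)&(q[:,2]<b)]; print(len(p),p.mean(0),cv2.minAreaRect(p[:,:2].astype(np.float32)))
a=cv2.resize(im[170:232,170:270],None,fx=4,fy=4,interpolation=cv2.INTER_CUBIC)
im,d,k=grab("scene","s9"); b=cv2.resize(im[220:340,360:520],None,fx=2.5,fy=2.5,interpolation=cv2.INTER_CUBIC)
o=np.zeros((300,800,3),np.uint8); o[:248,:400]=a; o[:300,400:]=b; cv2.imwrite("pics/c9.png",o)
E
```

```text
13.75 [502.85 213.06 226.24] 0.9977129121576599
rim ((504.2713928222656, 211.18038940429688), (132.53128051757812, 60.18158721923828), 86.25469207763672)
[-1.28130986e-04 -5.35320452e-03  1.10999847e+02]
87 [506.6020568  184.15796633 111.5077534 ] ((502.91900634765625, 210.1126251220703), (131.7410888671875, 60.97091293334961), 85.90795135498047)
363 [501.22155727 175.22078961  68.13930415] ((501.1952819824219, 203.26199340820312), (137.1234130859375, 76.49925231933594), 87.43866729736328)
```

View pics/c9.png

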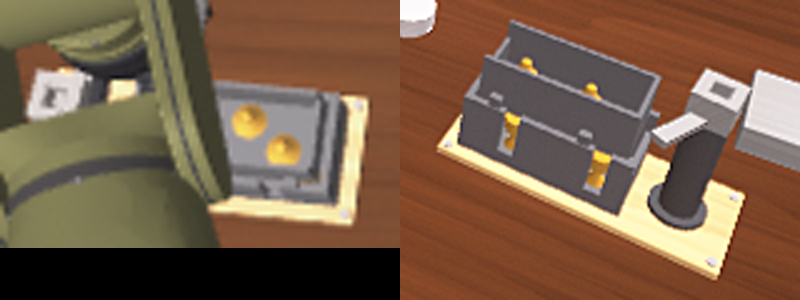

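View pics/w9.png

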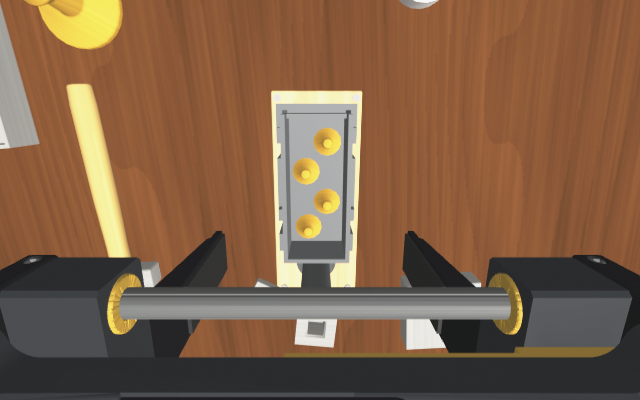

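Tote is stacked: top camera puts it at (502.9, 210.1), rim at about 111 mm, level and square. Next is the key.

Call:
send_rows(
  rows=[
    [[0, 0, -7], [0.01, -0.015, 0.005], 0.095],
    [[0, 0, -14], [0.02, -0.04, 0.01], 0.095],
    [[0, 0, -21], [0.03, -0.065, 0.01], 0.095],
    [[0, 0, -28], [0.04, -0.09, 0.01], 0.095],
    [[0, 0, -35], [0.05, -0.115, 0.01], 0.095],
    [[0, 0, -42], [0.06, -0.14, 0.01], 0.095],
    [[0, 0, -49], [0.07, -0.165, 0.01], 0.095],
    [[0, 0, -56], [0.08, -0.19, 0.01], 0.095],
    [[0, 0, -63], [0.09, -0.215, 0.01], 0.095],
    [[0, 0, -70], [0.1, -0.235, 0.01], 0.095],
    [[0, 0, -77], [0.105, -0.25, 0.01], 0.095],
    [[0, 0, -84], [0.109, -0.261, 0.01], 0.095],
  ],
)

```text
t: 14.85
position: [611.4, -49.4, 233.7]
orientation: [[-1.0, -0.03, -0.004], [-0.03, 1.0, 0.0], [0.004, 0.001, -1.0]]
wrist_force: [-0.2, 0.8, -0.3]
gripper_width: 1.002
```

Call:
send_rows(
  rows=[
    [[0, 0, -6], [0, 0, 0], 0.095],
    [[0, 0, -12], [0, 0, 0], 0.095],
    [[0, 0, -16], [0, 0, 0], 0.095],
    [[0, 0, -18], [0, 0, 0], 0.095],
    [[0, 0, -18], [0, 0, 0], 0.095],
    [[0, 0, -18], [0, 0, 0], 0.095],
    [[0, 0, -18], [0, 0, 0], 0.095],
  ],
)

```text
t: 15.43
position: [611.5, -47.8, 235.3]
orientation: [[-0.962, 0.273, -0.002], [0.273, 0.962, 0.0], [0.002, -0.0, -1.0]]
wrist_force: [-0.4, 0.1, -1.0]
gripper_width: 1.002
```

```bash
cat > key.py <<'E'
from h import *
import sys
n=sys.argv[1]
im,d,k=grab("wrist",n); s=ctrl.observe(); print(s["t"],s["position"].round(2),s["orientation"][:,1].round(3),s["joint_positions"].round(2))
W=cloud(d,k); z=W[...,2]
for nm,a,b in (("bow",82,94),("block",40,50)):
    m=((z>a)&(z<b)&(np.hypot(W[...,0]-555,W[...,1]+30)<60)).astype(np.uint8); m[260:]=0; p=W[m>0]
    print(nm,len(p),p.mean(0).round(1),cv2.minAreaRect(p[:,:2].astype(np.float32)))
cv2.imwrite("pics/%sm.png"%n,im)
E
python3 key.py w10
```

```text
15.4833 [611.66 -47.8  235.67] [ 0.273  0.962 -0.   ] [-0.17  0.03  1.71 -0.    1.4  -1.46]
bow 428 [557.6 -29.7  85.9] ((557.7692260742188, -29.773658752441406), (9.973416328430176, 35.207523345947266), 71.06263732910156)
block 3335 [557.1 -29.7  44.5] ((558.0369262695312, -29.91134262084961), (70.02934265136719, 56.15612030029297), 71.68473815917969)
```

View pics/w10.png

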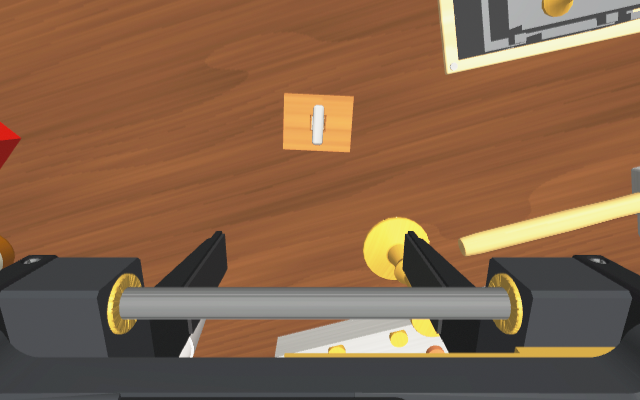

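```bash
python3 - <<'E'
from h import *
k=cam("top"); print(ray(294,140,5,k),ray(293,122,150,k))
E
```

```text
[726.50896757  26.05905416   5.        ] [730.93401711  21.40877407 150.        ]
```

Call:
send_rows(
  rows=[
    [[0, 0, -2.4], [-0.0277, 0.009, 0], 0.095],
    [[0, 0, -2.4], [-0.0547, 0.0178, 0], 0.095],
    [[0, 0, -2.4], [-0.0547, 0.0178, -0.02], 0.095],
    [[0, 0, -2.4], [-0.0547, 0.0178, -0.04], 0.06],
    [[0, 0, -2.4], [-0.0547, 0.0178, -0.06], 0.06],
    [[0, 0, -2.4], [-0.0547, 0.0178, -0.08], 0.06],
    [[0, 0, -2.4], [-0.0547, 0.0178, -0.095], 0.06],
    [[0, 0, -2.4], [-0.0547, 0.0178, -0.105], 0.06],
    [[0, 0, -2.4], [-0.0547, 0.0178, -0.11], 0.06],
    [[0, 0, -2.4], [-0.0547, 0.0178, -0.11], 0.06],
    [[0, 0, -2.4], [-0.0547, 0.0178, -0.11], 0.06],
    [[0, 0, -2.4], [-0.0547, 0.0178, -0.11], 0.06],
  ],
)

```text
t: 16.48
position: [558.2, -30.2, 128.0]
orientation: [[-0.95, 0.313, 0.002], [0.313, 0.95, -0.0], [-0.002, 0.0, -1.0]]
wrist_force: [0.2, -0.1, -0.1]
gripper_width: 0.629
```

```bash
python3 base.py w11
```

```text
16.5333 [558.2477695  -30.21221543 128.08158202] 0.0019419161699266135 [-0.31101938  0.45331919  0.1652241 ] [[-0.95, 0.313, 0.002], [0.313, 0.95, -0.0], [-0.002, 0.0, -1.0]] [-0.15 -0.01  1.94 -0.    1.21 -1.4 ]
```

View pics/w11.png

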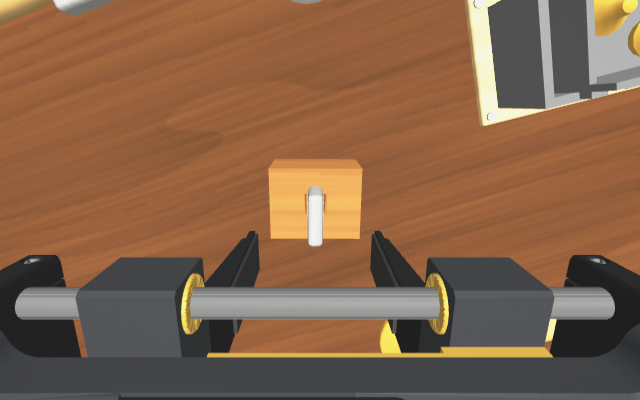

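```bash
python3 - <<'E'
from h import *
C=imaging.calibration("wrist"); TT=C["T_tool_cam"]; K=C["K"]
f=np.load("pics/w11.npz"); im,d=f["im"],f["d"]
T=cloud(d,(K,TT[:3,:3],TT[:3,3]))
for r in range(180,252,4): print(r,T[r,315].round(1),im[r,315])
def X(u,v,z):
    r=TT[:3,:3]@np.array([(u-K[0,2])/K[0,0],(v-K[1,2])/K[1,1],1]); c=TT[:3,3]; return c+r*(z-c[2])/r[2]
print(X(315,246,41),X(315,194,41))
E
```

```text
180 [19.7  0.5 83.1] [ 95 179 242]
184 [16.4  0.5 83.7] [ 97 181 243]
188 [18.6  0.4 61.8] [190 198 199]
192 [18.8  0.4 49.9] [196 202 205]
196 [18.   0.4 42.7] [236 240 239]
200 [15.5  0.4 42.1] [239 241 243]
204 [12.8  0.4 42.3] [239 241 242]
208 [10.3  0.5 41.6] [239 241 242]
212 [ 7.6  0.5 41.5] [239 242 242]
216 [ 4.7  0.5 42.1] [239 242 242]
220 [ 2.3  0.5 41.1] [239 242 242]
224 [-0.8  0.5 42.2] [239 242 242]
228 [-3.2  0.5 41.1] [239 241 242]
232 [-6.   0.5 41.2] [238 241 242]
236 [-9.2  0.5 42.4] [238 241 242]
240 [-11.7   0.5  41.5] [237 240 242]
244 [-14.    0.5  40.2] [232 236 238]
248 [-55.4   0.6 128.9] [ 58  94 146]
[-15.75233264   0.48883665  41.        ] [19.71413076  0.43666039 41.        ]
```

Call:
send_rows(
  rows=[
    [[0, 0, 0], [-0.0014, 0.0005, -0.02], 0.06],
    [[0, 0, 0], [-0.0014, 0.0005, -0.04], 0.06],
    [[0, 0, 0], [-0.0014, 0.0005, -0.055], 0.06],
    [[0, 0, 0], [-0.0014, 0.0005, -0.064], 0.06],
    [[0, 0, 0], [-0.0014, 0.0005, -0.069], 0.06],
    [[0, 0, 0], [-0.0014, 0.0005, -0.071], 0.06],
    [[0, 0, 0], [-0.0014, 0.0005, -0.071], 0.06],
    [[0, 0, 0], [-0.0014, 0.0005, -0.071], 0.06],
  ],
)

```text
t: 17.2
position: [556.8, -29.7, 56.8]
orientation: [[-0.95, 0.314, 0.002], [0.314, 0.95, -0.0], [-0.002, 0.0, -1.0]]
wrist_force: [0.5, -0.2, 0.0]
gripper_width: 0.629
```

Call:
send_rows(
  rows=[
    [[0, 0, 0], [0, 0, 0], 0.03],
    [[0, 0, 0], [0, 0, 0], 0.015],
    [[0, 0, 0], [0, 0, 0], 0.003],
    [[0, 0, 0], [0, 0, 0], 0.003],
    [[0, 0, 0], [0, 0, 0], 0.003],
    [[0, 0, 0], [0, 0, 0], 0.003],
    [[0, 0, 0], [0, 0, 0], 0.003],
  ],
  force=40,
)

```text
t: 17.78
position: [555.9, -29.6, 55.7]
orientation: [[-0.95, 0.314, 0.0], [0.314, 0.95, -0.0], [-0.0, 0.0, -1.0]]
wrist_force: [-0.6, -0.7, -0.1]
gripper_width: 0.196
```

Call:
send_rows(
  rows=[
    [[0, 0, 0], [0, 0, 0], 0.003],
    [[0, 0, 0], [0, 0, 0], 0.003],
    [[0, 0, 0], [0, 0, 0], 0.003],
    [[0, 0, 0], [0, 0, 0], 0.003],
    [[0, 0, 0], [0, 0, 0], 0.003],
    [[0, 0, 0], [0, 0, 0], 0.003],
  ],
)

```text
t: 18.28
position: [555.9, -29.5, 55.6]
orientation: [[-0.95, 0.314, -0.0], [0.314, 0.95, 0.0], [0.0, 0.0, -1.0]]
wrist_force: [0.2, 0.8, 0.0]
gripper_width: 0.102
```

Call:
send_rows(
  rows=[
    [[0, 0, 0], [0, 0, 0.004], 0.003],
    [[0, 0, 0], [0, 0, 0.012], 0.003],
    [[0, 0, 0], [0, 0, 0.022], 0.003],
    [[0, 0, 0], [0, 0, 0.04], 0.003],
    [[0, 0, 0], [0, 0, 0.065], 0.003],
    [[0, 0, 0], [0, 0, 0.095], 0.003],
    [[0, 0, 0], [0, 0, 0.13], 0.003],
    [[0, 0, 0], [0, 0, 0.15], 0.003],
    [[0, 0, 0], [0, 0, 0.155], 0.003],
    [[0, 0, 0], [0, 0, 0.155], 0.003],
    [[0, 0, 0], [0, 0, 0.155], 0.003],
  ],
)

```text
t: 19.2
position: [555.5, -29.5, 210.0]
orientation: [[-0.95, 0.314, -0.001], [0.314, 0.95, 0.0], [0.001, -0.0, -1.0]]
wrist_force: [-0.4, -0.6, -1.5]
gripper_width: 0.105
```

```bash
python3 base.py w12; python3 -c "
from h import *
im=np.load('pics/w12.npz')['im']
cv2.imwrite('pics/w12z.png',cv2.resize(im[170:300,230:400],None,fx=4.4,fy=4.4,interpolation=cv2.INTER_CUBIC))"
```

```text
19.25 [554.84519493 -29.44323879 208.77121339] 0.016676366879035284 [-0.48247923 -0.40689769 -1.168841  ] [[-0.95, 0.314, -0.003], [0.314, 0.95, 0.0], [0.003, -0.001, -1.0]] [-0.15 -0.08  1.87 -0.    1.36 -1.4 ]
```

View pics/w12z.png

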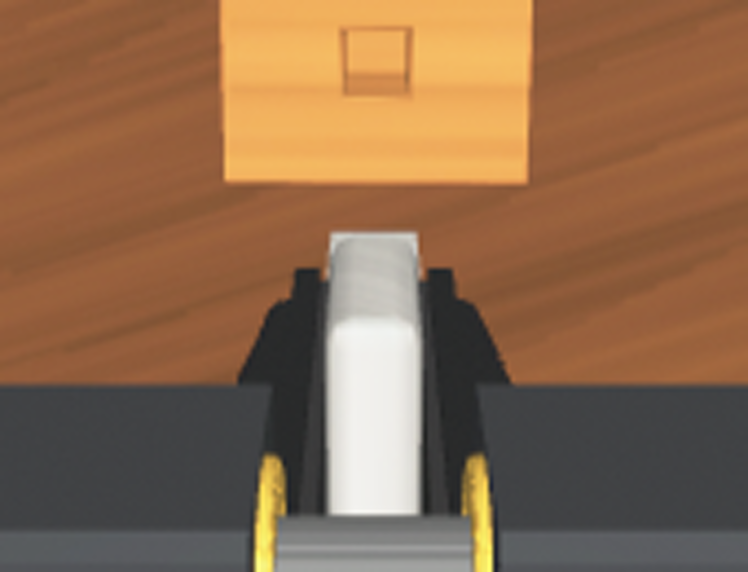

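Call:
send_rows(
  rows=[
    [[0, 0, 1], [-0.002, 0.015, 0.002], 0.003],
    [[0, 0, 2], [-0.006, 0.045, 0.004], 0.003],
    [[0, 0, 3], [-0.01, 0.08, 0.006], 0.003],
    [[0, 0, 4], [-0.015, 0.115, 0.006], 0.003],
    [[0, 0, 5], [-0.02, 0.15, 0.006], 0.003],
    [[0, 0, 6], [-0.025, 0.185, 0.006], 0.003],
    [[0, 0, 7], [-0.03, 0.22, 0.006], 0.003],
    [[0, 0, 8], [-0.034, 0.255, 0.006], 0.003],
    [[0, 0, 9], [-0.038, 0.29, 0.006], 0.003],
    [[0, 0, 9], [-0.041, 0.32, 0.006], 0.003],
    [[0, 0, 9], [-0.043, 0.34, 0.006], 0.003],
    [[0, 0, 9], [-0.0435, 0.35, 0.006], 0.003],
  ],
)

```text
t: 20.25
position: [510.6, 322.3, 213.6]
orientation: [[-0.987, 0.158, -0.004], [0.159, 0.987, -0.002], [0.004, -0.002, -1.0]]
wrist_force: [0.9, 0.2, -0.8]
gripper_width: 0.106
```

Call:
send_rows(
  rows=[
    [[0, 0, 0], [0, 0.001, -0.006], 0.003],
    [[0, 0, 0], [0, 0.001, -0.012], 0.003],
    [[0, 0, 0], [0, 0.001, -0.015], 0.003],
    [[0, 0, 0], [0, 0.001, -0.015], 0.003],
    [[0, 0, 0], [0, 0.001, -0.015], 0.003],
    [[0, 0, 0], [0, 0.001, -0.015], 0.003],
  ],
)

```text
t: 20.75
position: [512.8, 320.5, 201.8]
orientation: [[-0.987, 0.162, 0.0], [0.162, 0.987, -0.0], [-0.0, -0.0, -1.0]]
wrist_force: [-0.6, -0.3, -0.5]
gripper_width: 0.104
```

```bash
python3 base.py w13; python3 -c "
from h import *
im=np.load('pics/w13.npz')['im']
cv2.imwrite('pics/w13z.png',cv2.resize(im[150:290,215:415],None,fx=4,fy=4,interpolation=cv2.INTER_CUBIC))
im,d,k=grab('scene','s13'); cv2.imwrite('pics/s13z.png',cv2.resize(im[160:320,400:560],None,fx=3.7,fy=3.7,interpolation=cv2.INTER_CUBIC))"
```

```text
20.8 [512.80198228 320.78238359 202.02916324] 0.00635661721926985 [-0.43725236  0.33400525 -0.34160647] [[-0.987, 0.162, 0.001], [0.162, 0.987, 0.0], [-0.0, 0.0, -1.0]] [ 0.47  0.03  1.77 -0.    1.34 -0.94]
```

View pics/w13z.png

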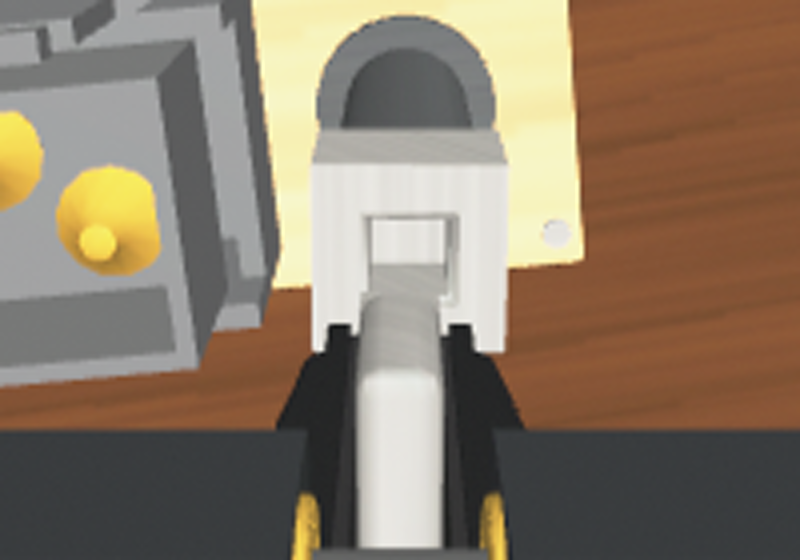

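View pics/s13z.png

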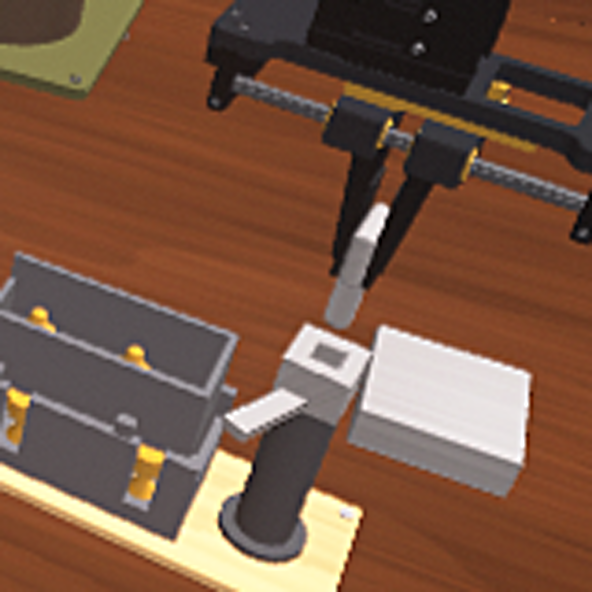

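```bash
python3 - <<'E'
from h import *
im=np.load('pics/w13.npz')['im']; g=cv2.cvtColor(im,cv2.COLOR_BGR2GRAY)
for r in (195,200,205,210,214): print(r,list(zip(range(288,346),g[r,288:346].tolist())))
print([(r,g[r,317],g[r,300],g[r,335]) for r in range(182,246)])
E
```

```text
195 [(288, 236), (289, 237), (290, 237), (291, 237), (292, 238), (293, 229), (294, 227), (295, 226), (296, 228), (297, 228), (298, 225), (299, 225), (300, 225), (301, 229), (302, 229), (303, 228), (304, 227), (305, 228), (306, 230), (307, 231), (308, 231), (309, 229), (310, 225), (311, 224), (312, 225), (313, 227), (314, 226), (315, 227), (316, 228), (317, 226), (318, 228), (319, 231), (320, 231), (321, 229), (322, 228), (323, 227), (324, 227), (325, 228), (326, 231), (327, 228), (328, 227), (329, 226), (330, 227), (331, 228), (332, 230), (333, 232), (334, 230), (335, 226), (336, 226), (337, 226), (338, 226), (339, 225), (340, 227), (341, 231), (342, 240), (343, 240), (344, 240), (345, 240)]
200 [(288, 241), (289, 241), (290, 241), (291, 241), (292, 240), (293, 230), (294, 228), (295, 226), (296, 228), (297, 229), (298, 226), (299, 225), (300, 225), (301, 228), (302, 230), (303, 229), (304, 227), (305, 229), (306, 230), (307, 232), (308, 231), (309, 229), (310, 225), (311, 225), (312, 226), (313, 228), (314, 227), (315, 227), (316, 228), (317, 226), (318, 228), (319, 231), (320, 231)
[... 5010 characters left out ...]
 np.uint8(173), np.uint8(39), np.uint8(226)), (233, np.uint8(178), np.uint8(38), np.uint8(226)), (234, np.uint8(180), np.uint8(37), np.uint8(226)), (235, np.uint8(180), np.uint8(38), np.uint8(226)), (236, np.uint8(178), np.uint8(38), np.uint8(226)), (237, np.uint8(179), np.uint8(39), np.uint8(217)), (238, np.uint8(181), np.uint8(39), np.uint8(83)), (239, np.uint8(178), np.uint8(38), np.uint8(38)), (240, np.uint8(178), np.uint8(39), np.uint8(38)), (241, np.uint8(179), np.uint8(39), np.uint8(38)), (242, np.uint8(198), np.uint8(38), np.uint8(38)), (243, np.uint8(216), np.uint8(38), np.uint8(39)), (244, np.uint8(227), np.uint8(39), np.uint8(38)), (245, np.uint8(232), np.uint8(37), np.uint8(38))]
```

```bash
python3 - <<'E'
from h import *
im=np.load('pics/w13.npz')['im']; g=cv2.cvtColor(im,cv2.COLOR_BGR2GRAY)
for r in (217,219,221,223,226): print(r,list(zip(range(302,334),g[r,302:334].tolist())))
C=imaging.calibration("wrist"); TT=C["T_tool_cam"]; K=C["K"]
def X(u,v,z):
    r=TT[:3,:3]@np.array([(u-K[0,2])/K[0,0],(v-K[1,2])/K[1,1],1]); c=TT[:3,3]; return (c+r*(z-c[2])/r[2]).round(2)
print("head far edge",X(317,190.4,57.),X(292.5,200,57),X(341.5,200,57),"socket far edge",X(317.1,202.8,57))
print("foot edge",X(316.7,215.3,34.6), X(316.7,215.3,30))
print("bow top front",X(316.7,242.5,-31),X(316,242.5,-29))
E
```

```text
217 [(302, 229), (303, 229), (304, 228), (305, 225), (306, 218), (307, 154), (308, 173), (309, 174), (310, 176), (311, 174), (312, 174), (313, 175), (314, 175), (315, 177), (316, 179), (317, 177), (318, 175), (319, 174), (320, 173), (321, 172), (322, 172), (323, 173), (324, 175), (325, 171), (326, 137), (327, 187), (328, 183), (329, 203), (330, 227), (331, 228), (332, 230), (333, 232)]
219 [(302, 229), (303, 230), (304, 228), (305, 227), (306, 220), (307, 168), (308, 176), (309, 179), (310, 176), (311, 174), (312, 174), (313, 174), (314, 175), (315, 174), (316, 174), (317, 174), (318, 174), (319, 176), (320, 177), (321, 179), (322, 176), (323, 175), (324, 174), (325, 171), (326, 159), (327, 192), (328, 188), (329, 204), (330, 228), (331, 229), (332, 230), (333, 232)]
221 [(302, 229), (303, 228), (304, 228), (305, 228), (306, 222), (307, 169), (308, 174), (309, 174), (310, 174), (311, 175), (312, 176), (313, 178), (314, 177), (315, 175), (316, 174), (317, 173), (318, 174), (319, 175), (320, 175), (321, 174), (322, 175), (323, 176), (324, 177), (325, 178), (326, 178), (327, 197), (328,
[... 367 characters left out ...]
87), (327, 219), (328, 201), (329, 206), (330, 228), (331, 228), (332, 231), (333, 232)]
226 [(302, 229), (303, 228), (304, 226), (305, 172), (306, 139), (307, 141), (308, 149), (309, 158), (310, 167), (311, 171), (312, 171), (313, 172), (314, 173), (315, 171), (316, 172), (317, 171), (318, 170), (319, 171), (320, 168), (321, 168), (322, 168), (323, 166), (324, 178), (325, 213), (326, 213), (327, 206), (328, 206), (329, 220), (330, 228), (331, 230), (332, 231), (333, 232)]
head far edge [18.11  1.59 57.  ] [ 11.32 -15.15  57.  ] [11.37 18.37 57.  ] socket far edge [ 9.35  1.69 57.  ]
foot edge [ 7.66  1.3  34.6 ] [ 9.16  1.27 30.  ]
bow top front [ 16.68   0.94 -31.  ] [ 15.85   0.64 -29.  ]
```

```bash
python3 -c "
from h import *
im=np.load('pics/w13.npz')['im']
c=im[196:256,290:344]; c=cv2.convertScaleAbs(c,alpha=2.2,beta=-260)
cv2.imwrite('pics/w13y.png',cv2.resize(c,None,fx=10,fy=10,interpolation=cv2.INTER_NEAREST))"
```

```text
(no output)
```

View pics/w13y.png

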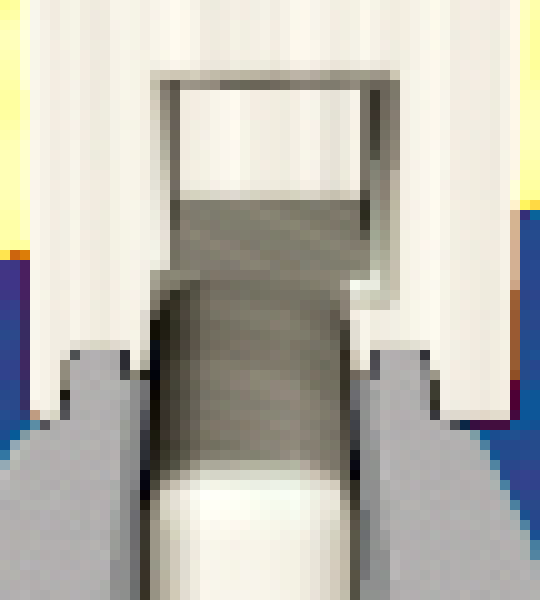

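```bash
python3 - <<'E'
from h import *
C=imaging.calibration("wrist"); TT=C["T_tool_cam"]; K=C["K"]
D=[np.load('pics/w12.npz')['d'],np.load('pics/w13.npz')['d']]
for i in range(4): D.append(imaging.get_image("wrist")[1])
d=np.median(np.array(D),0)
T=cloud(d,(K,TT[:3,:3],TT[:3,3]))
for r in list(range(200,270,2)): print(r,np.median(T[r,311:319],0).round(1))
def X(u,v,z):
    r=TT[:3,:3]@np.array([(u-K[0,2])/K[0,0],(v-K[1,2])/K[1,1],1]); c=TT[:3,3]; return (c+r*(z-c[2])/r[2]).round(2)
print("near",X(329,226,57.),"foot",X(314.7,222.4,34.6)); print(ctrl.observe()["position"],ctrl.observe()["t"])
E
```

```text
200 [11.2 -0.1 57.5]
202 [ 9.7 -0.1 57.7]
204 [ 8.  -0.1 58.6]
206 [ 0.9 -0.1 77.7]
208 [-0.7 -0.1 77.8]
210 [-2.2 -0.1 77.6]
212 [-3.7 -0.1 77.5]
214 [-5.4 -0.1 77.7]
216 [-6.4 -0.1 76.1]
218 [-6.5 -0.1 71.6]
220 [-6.4 -0.1 66.8]
222 [-6.5 -0.1 62.6]
224 [16.2 -0.  -5.6]
226 [16.1 -0.  -8.5]
228 [ 16.1  -0.  -11.2]
230 [ 16.1  -0.  -14. ]
232 [ 16.1  -0.  -16.8]
234 [ 16.   -0.  -19.2]
236 [ 16.2  -0.  -22.1]
238 [ 16.1  -0.  -24.3]
240 [ 16.1  -0.  -26.8]
242 [ 15.8  -0.  -28.3]
244 [ 15.4  -0.  -29.7]
246 [ 14.7  -0.  -30.3]
248 [ 13.9  -0.  -30.5]
250 [ 13.1  -0.  -30.9]
252 [ 12.2  -0.  -30.9]
254 [ 11.2  -0.  -30.9]
256 [ 10.3  -0.  -31. ]
258 [  9.3  -0.  -30.8]
260 [  8.3  -0.  -30.8]
262 [  7.4  -0.  -30.9]
264 [  6.5  -0.  -31. ]
266 [  5.6  -0.  -31.1]
268 [  4.4  -0.  -30.7]
near [-7.5  10.05 57.  ] foot [ 2.97  0.06 34.6 ]
[512.57969607 321.35957253 201.98079479] 21.05
```

Call:
send_rows(
  rows=[
    [[0, 0, 0], [-0.001, 0.0007, 0], 0.003],
    [[0, 0, 0], [-0.002, 0.0014, -0.003], 0.003],
    [[0, 0, 0], [-0.002, 0.0014, -0.006], 0.003],
    [[0, 0, 0], [-0.002, 0.0014, -0.009], 0.003],
    [[0, 0, 0], [-0.002, 0.0014, -0.012], 0.003],
    [[0, 0, 0], [-0.002, 0.0014, -0.014], 0.003],
    [[0, 0, 0], [-0.002, 0.0014, -0.014], 0.003],
    [[0, 0, 0], [-0.002, 0.0014, -0.014], 0.003],
    [[0, 0, 0], [-0.002, 0.0014, -0.014], 0.003],
    [[0, 0, 0], [-0.002, 0.0014, -0.014], 0.003],
  ],
)

```text
t: 21.88
position: [510.6, 322.9, 187.9]
orientation: [[-0.987, 0.161, 0.0], [0.161, 0.987, 0.0], [-0.0, 0.0, -1.0]]
wrist_force: [-0.9, -0.1, -1.2]
gripper_width: 0.104
```

```bash
cat > sock.py <<'E'
from h import *
import sys
n=sys.argv[1]
C=imaging.calibration("wrist"); TT=C["T_tool_cam"]; K=C["K"]
D=[]
for i in range(4):
    s=ctrl.observe(); im,d=imaging.get_image("wrist"); D.append(d)
print(s["t"],s["position"].round(2),s["wrist_force"].round(2),s["orientation"][:,1].round(4))
cv2.imwrite("pics/%s.png"%n,im); d=np.median(np.array(D),0); T=cloud(d,(K,TT[:3,:3],TT[:3,3])); np.savez("pics/%s.npz"%n,im=im,d=d,T=T)
zt=s["position"][2]-145
m=(np.abs(T[...,2]-zt)<3)&(np.abs(T[...,0])<25)&(np.abs(T[...,1])<25)
p=T[m]; print("head top z",np.median(p[:,2]),"x",p[:,0].min().round(2),p[:,0].max().round(2),"y",p[:,1].min().round(2),p[:,1].max().round(2), "headc x,y",(p[:,0].max()-17).round(2),((p[:,1].min()+p[:,1].max())/2).round(2))
m=(T[...,2]<-5)&(T[...,2]>-27)&(np.abs(T[...,1])<4.)&(T[...,0]>10)&(T[...,0]<22); print("bow front",np.median(T[m][:,0]), "key x",np.median(T[m][:,0])-18)
m=(T[...,2]<-27)&(T[...,2]>-36)&(np.abs(T[...,1])<7)&(T[...,0]<15); p=T[m]; print("bow top y",p[:,1].min(),p[:,1].max(),(p[:,1].max()+p[:,1].min())/2)
c=im[180:260,270:364]; cv2.imwrite("pics/%sz.png"%n,cv2.resize(cv2.convertScaleAbs(c,alpha=1.8,beta=-180),None,fx=7,fy=7,interpolation=cv2.INTER_NEAREST))
E
python3 sock.py w14
```

```text
22.0333 [510.54 322.86 187.88] [ 0.52 -0.05 -0.25] [1.612e-01 9.869e-01 2.000e-04]
head top z 43.441447415546264 x -14.64 15.34 y -17.46 16.58 headc x,y -1.66 -0.44
bow front 15.985637962448713 key x -2.0143620375512867
bow top y -6.956290935957936 6.941343856960911 -0.007473539498512594
```

View pics/w14z.png

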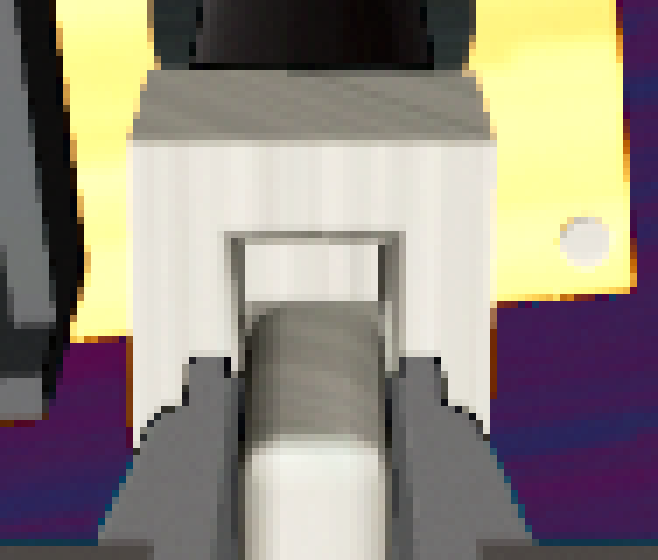

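Call:
send_rows(
  rows=[
    [[0, 0, 0], [-0.0003, 0, -0.002], 0.003],
    [[0, 0, 0], [-0.0003, 0, -0.004], 0.003],
    [[0, 0, 0], [-0.0003, 0, -0.006], 0.003],
    [[0, 0, 0], [-0.0003, 0, -0.0075], 0.003],
    [[0, 0, 0], [-0.0003, 0, -0.009], 0.003],
    [[0, 0, 0], [-0.0003, 0, -0.0105], 0.003],
    [[0, 0, 0], [-0.0003, 0, -0.012], 0.003],
    [[0, 0, 0], [-0.0003, 0, -0.012], 0.003],
  ],
)

```text
t: 22.75
position: [509.9, 322.7, 175.2]
orientation: [[-0.987, 0.161, -0.001], [0.161, 0.987, -0.0], [0.001, -0.0, -1.0]]
wrist_force: [-0.0, -0.7, -0.0]
gripper_width: 0.107
```

Foot about 4 mm inside with no side force. Continuing down.

Call:
send_rows(
  rows=[
    [[0, 0, 0], [0, 0, -0.0015], 0.003],
    [[0, 0, 0], [0, 0, -0.003], 0.003],
    [[0, 0, 0], [0, 0, -0.0045], 0.003],
    [[0, 0, 0], [0, 0, -0.006], 0.003],
    [[0, 0, 0], [0, 0, -0.006], 0.003],
  ],
)

```text
t: 23.17
position: [509.9, 322.7, 169.2]
orientation: [[-0.987, 0.161, -0.001], [0.161, 0.987, -0.0], [0.001, -0.0, -1.0]]
wrist_force: [0.0, 0.6, -0.1]
gripper_width: 0.105
```

Call:
send_rows(
  rows=[
    [[0, 0, 0], [0, 0, -0.0015], 0.003],
    [[0, 0, 0], [0, 0, -0.003], 0.003],
    [[0, 0, 0], [0, 0, -0.0045], 0.003],
    [[0, 0, 0], [0, 0, -0.0045], 0.003],
  ],
)

```text
t: 23.5
position: [509.9, 322.7, 164.7]
orientation: [[-0.987, 0.161, -0.001], [0.161, 0.987, -0.0], [0.001, -0.0, -1.0]]
wrist_force: [0.1, -0.3, -0.8]
gripper_width: 0.105
```

Call:
send_rows(
  rows=[
    [[0, 0, 0], [0, 0, -0.0015], 0.003],
    [[0, 0, 0], [0, 0, -0.003], 0.003],
    [[0, 0, 0], [0, 0, -0.004], 0.003],
    [[0, 0, 0], [0, 0, -0.004], 0.003],
  ],
)

```text
t: 23.83
position: [510.0, 322.7, 160.7]
orientation: [[-0.987, 0.161, -0.001], [0.161, 0.987, -0.0], [0.0, -0.0, -1.0]]
wrist_force: [0.7, -0.2, -0.3]
gripper_width: 0.103
```

Call:
send_rows(
  rows=[
    [[0, 0, 0], [0, 0, -0.0005], 0.003],
    [[0, 0, 0], [0, 0, -0.001], 0.003],
    [[0, 0, 0], [0, 0, -0.001], 0.003],
  ],
)

```text
t: 24.08
position: [510.1, 322.8, 160.1]
orientation: [[-0.987, 0.161, -0.0], [0.161, 0.987, -0.0], [0.0, -0.0, -1.0]]
wrist_force: [0.7, 0.4, -0.9]
gripper_width: 0.104
```

```bash
python3 sock.py w15; python3 -c "
from h import *
im,d,k=grab('scene','s15'); cv2.imwrite('pics/s15z.png',cv2.resize(im[160:320,400:560],None,fx=3.7,fy=3.7,interpolation=cv2.INTER_CUBIC))"
```

```text
24.2333 [510.18 322.85 160.23] [-0.34 -0.62 -1.01] [1.611e-01 9.869e-01 1.000e-04]
head top z 15.670190072862738 x -8.77 15.03 y -17.27 16.74 headc x,y -1.97 -0.27
bow front 15.976615568938914 key x -2.0233844310610856
bow top y -6.934083097280405 6.9346996844132125 0.0003082935664036057
```

View pics/s15z.png

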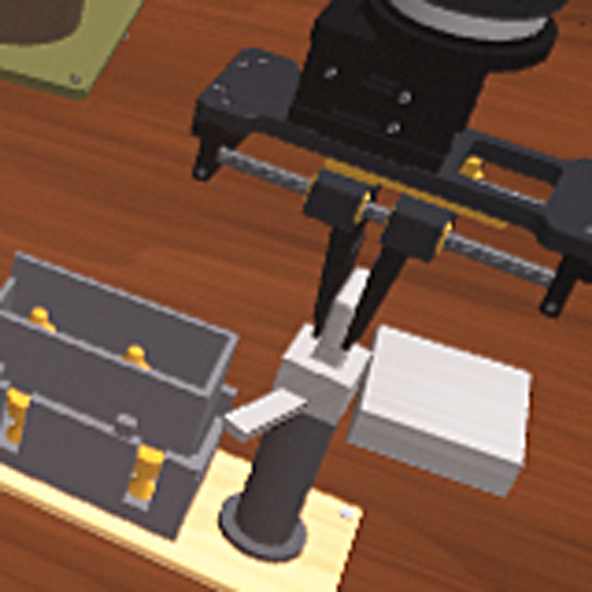

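The key is about 19 mm deep, and its axis and the head centre agree within 0.3 mm. I'll turn clockwise about the key axis, which sits 2 mm off the TCP.

Call:
send_rows(
  rows=[
    [[0, 0, -3], [3e-05, 0.0001, 0], 0.003],
    [[0, 0, -7], [0.0001, 0.0002, 0], 0.003],
    [[0, 0, -11], [0.00015, 0.0004, 0], 0.003],
    [[0, 0, -15], [0.0002, 0.0005, 0], 0.003],
    [[0, 0, -19], [0.00025, 0.0006, 0], 0.003],
    [[0, 0, -23], [0.00035, 0.00072, 0], 0.003],
    [[0, 0, -27], [0.00045, 0.00083, 0], 0.003],
    [[0, 0, -31], [0.00053, 0.00093, 0], 0.003],
    [[0, 0, -35], [0.00062, 0.00103, 0], 0.003],
    [[0, 0, -38], [0.0007, 0.0011, 0], 0.003],
    [[0, 0, -40], [0.00075, 0.00115, 0], 0.003],
    [[0, 0, -40], [0.00075, 0.00115, 0], 0.003],
  ],
)

```text
t: 25.33
position: [510.6, 323.1, 160.1]
orientation: [[-0.652, 0.758, -0.001], [0.758, 0.652, -0.002], [-0.001, -0.002, -1.0]]
wrist_force: [-1.0, -3.4, 1.2]
gripper_width: 0.107
```

```bash
cat > st.py <<'E'
from h import *
import sys
n=sys.argv[1]
s=ctrl.observe(); y=s["orientation"][:,1]; print(s["t"],s["position"].round(2),"psi",np.degrees(np.arctan2(y[1],y[0])).round(2),s["wrist_force"].round(2),s["torque"].round(3),s["gripper_width"])
im,d,k=grab('scene',n); a=cv2.resize(im[190:320,400:530],None,fx=3,fy=3,interpolation=cv2.INTER_CUBIC)
im,d,k=grab('wrist',n+"w"); b=cv2.resize(im[130:260,250:380],None,fx=3,fy=3,interpolation=cv2.INTER_CUBIC)
cv2.imwrite('pics/%sz.png'%n,np.hstack([a,b]))
E
python3 st.py s16
```

```text
25.3333 [510.64 323.05 160.12] psi 40.71 [-0.95 -3.44  1.17] [-0.749  0.229  0.071] 0.10721406379947261
```

View pics/s16z.png

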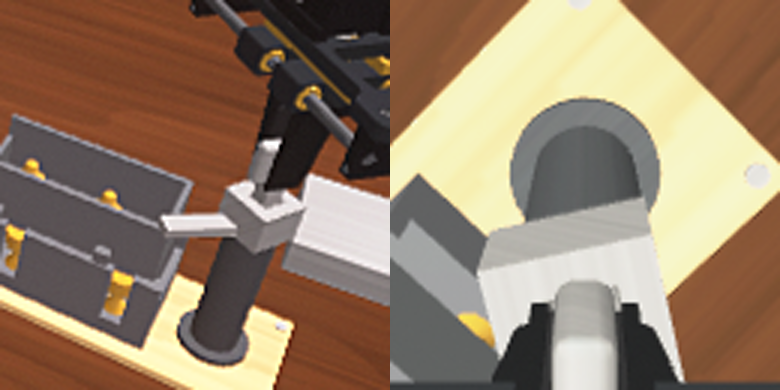

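Call:
send_rows(
  rows=[
    [[0, 0, -3], [0.0001, -0.0001, 0], 0.003],
    [[0, 0, -6], [0.0002, -0.0002, 0], 0.003],
    [[0, 0, -9], [0.0003, -0.0002, 0], 0.003],
    [[0, 0, -12], [0.0004, -0.0002, 0], 0.003],
    [[0, 0, -15], [0.0005, -0.0002, 0], 0.003],
    [[0, 0, -18], [0.0006, -0.0002, 0], 0.003],
    [[0, 0, -21], [0.0007, -0.0002, 0], 0.003],
    [[0, 0, -24], [0.0008, -0.0002, 0], 0.003],
    [[0, 0, -27], [0.0009, -0.0002, 0], 0.003],
    [[0, 0, -30], [0.001, -0.0002, 0], 0.003],
    [[0, 0, -30], [0.001, -0.0002, 0], 0.003],
  ],
)

```text
t: 26.35
position: [511.0, 323.2, 160.1]
orientation: [[-0.185, 0.983, -0.002], [0.983, 0.185, -0.002], [-0.001, -0.003, -1.0]]
wrist_force: [-3.2, -3.1, 2.4]
gripper_width: 0.105
```

```bash
python3 st.py s17
```

```text
26.35 [511.04 323.18 160.11] psi 10.68 [-3.2  -3.08  2.44] [-0.873  0.703  0.046] 0.10503274904354379
```

View pics/s17z.png

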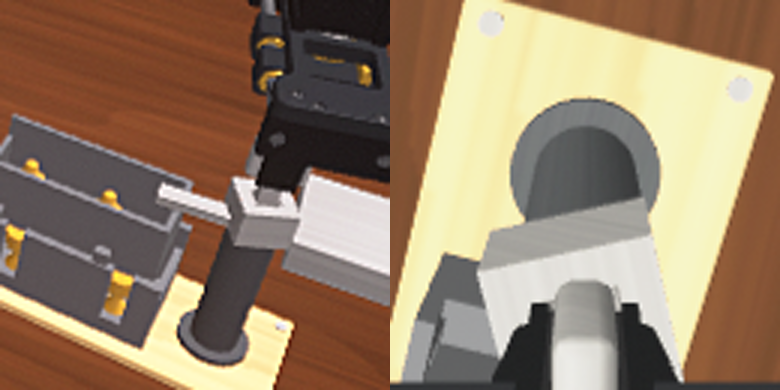

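Call:
send_rows(
  rows=[
    [[0, 0, -1.5], [0.0001, -0.0001, 0], 0.003],
    [[0, 0, -3], [0.0001, -0.0002, 0], 0.003],
    [[0, 0, -4.5], [0.0002, -0.0002, 0], 0.003],
    [[0, 0, -6], [0.0002, -0.0002, 0], 0.003],
    [[0, 0, -6], [0.0002, -0.0002, 0], 0.003],
  ],
)

```text
t: 26.87
position: [511.1, 323.1, 160.1]
orientation: [[-0.083, 0.997, -0.003], [0.997, 0.083, -0.001], [-0.001, -0.003, -1.0]]
wrist_force: [-3.9, -3.5, 1.1]
gripper_width: 0.107
```

```bash
python3 st.py s18
```

```text
26.8667 [511.09 323.15 160.08] psi 4.74 [-3.86 -3.49  1.12] [-0.808  0.832 -0.031] 0.10659094106177514
```

View pics/s18z.png

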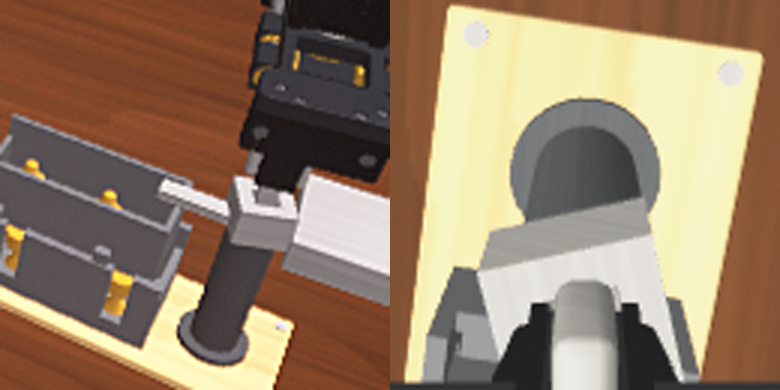

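Call:
send_rows(
  rows=[
    [[0, 0, -1], [0.0, 0, 0], 0.003],
    [[0, 0, -2], [0.0001, 0, 0], 0.003],
    [[0, 0, -3], [0.0001, 0, 0], 0.003],
    [[0, 0, -4], [0.0001, 0, 0], 0.003],
    [[0, 0, -4], [0.0001, 0, 0], 0.003],
  ],
)

```text
t: 27.38
position: [511.1, 323.2, 160.1]
orientation: [[-0.014, 1.0, -0.003], [1.0, 0.014, -0.001], [-0.001, -0.003, -1.0]]
wrist_force: [-4.1, -3.7, 2.7]
gripper_width: 0.108
```

```bash
python3 st.py s19
```

```text
27.3833 [511.12 323.18 160.07] psi 0.79 [-4.11 -3.74  2.67] [-0.773  0.889  0.172] 0.10750277935962485
```

View pics/s19z.png

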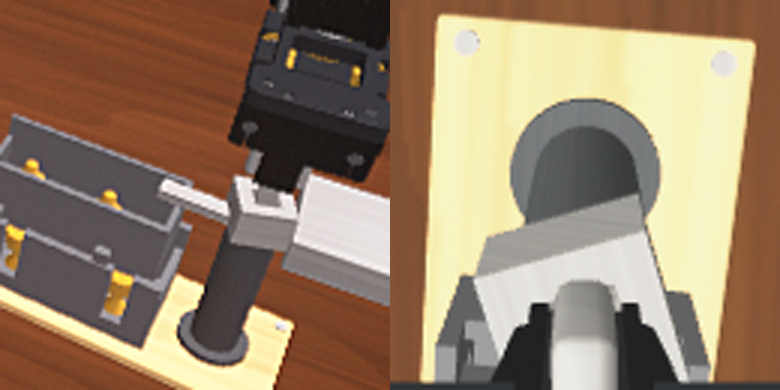

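Call:
send_rows(
  rows=[
    [[0, 0, 2], [0, 0, 0], 0.003],
    [[0, 0, 4], [0, -0.0003, 0], 0.003],
    [[0, 0, 4], [0, -0.0003, 0], 0.003],
    [[0, 0, 4], [0, -0.0003, 0], 0.02],
    [[0, 0, 4], [0, -0.0003, 0], 0.03],
    [[0, 0, 4], [0, -0.0003, 0], 0.04],
    [[0, 0, 4], [0, -0.0003, 0], 0.05],
    [[0, 0, 4], [0, -0.0003, 0], 0.05],
    [[0, 0, 4], [0, -0.0003, 0], 0.05],
    [[0, 0, 4], [0, -0.0003, 0], 0.05],
  ],
)

```text
t: 28.32
position: [512.3, 323.4, 160.2]
orientation: [[-0.082, 0.997, 0.0], [0.997, 0.082, 0.0], [0.0, 0.0, -1.0]]
wrist_force: [-0.1, 0.5, -0.5]
gripper_width: 0.508
```

```bash
python3 st.py s20
```

```text
28.3167 [512.32 323.36 160.19] psi 4.72 [-0.07  0.48 -0.49] [-0.137  0.057 -0.003] 0.5078235845307046
```

View pics/s20z.png

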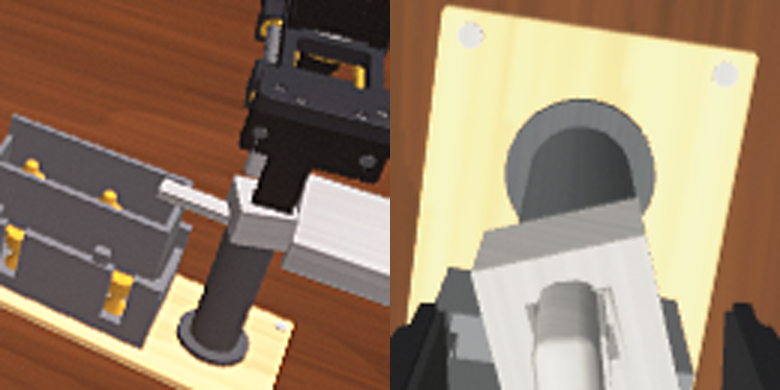

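Key released and standing. I'll lift straight up and move clear for the final check.

Call:
send_rows(
  rows=[
    [[0, 0, 0], [0, 0, 0.01], 0.05],
    [[0, 0, 0], [0, 0, 0.025], 0.05],
    [[0, 0, 0], [0, 0, 0.05], 0.05],
    [[0, 0, 0], [0, 0, 0.085], 0.05],
    [[0, 0, 0], [0, 0, 0.12], 0.05],
    [[0, 0, 0], [0.0, -0.02, 0.13], 0.05],
    [[0, 0, 0], [0.0, -0.05, 0.13], 0.05],
    [[0, 0, 0], [0.0, -0.07, 0.13], 0.05],
    [[0, 0, 0], [0.0, -0.08, 0.13], 0.05],
    [[0, 0, 0], [0.0, -0.08, 0.13], 0.05],
    [[0, 0, 0], [0.0, -0.08, 0.13], 0.05],
    [[0, 0, 0], [0.0, -0.08, 0.13], 0.05],
  ],
)

```text
t: 29.42
position: [512.1, 244.0, 290.1]
orientation: [[-0.083, 0.997, -0.0], [0.997, 0.083, 0.0], [0.0, -0.0, -1.0]]
wrist_force: [0.2, 1.0, -0.0]
gripper_width: 0.523
```

```bash
python3 st.py s21; python3 - <<'E'
from h import *
f=np.load("pics/s21w.npz"); im,d=f["im"],f["d"]; W=cloud(d,(f["K"],f["R"],f["c"])); cv2.imwrite("pics/w21.png",im)
z=W[...,2]
def q(n,a,b,c,r):
    m=(z>a)&(z<b)&(np.hypot(W[...,0]-c[0],W[...,1]-c[1])<r); p=W[m]; print(n,len(p),p.mean(0).round(1) if len(p) else 0,np.percentile(p[:,2],95).round(1),cv2.minAreaRect(p[:,:2].astype(np.float32)))
q("bow top",180,200,(511,322),40); q("head",141,150,(511,322),40); q("bar",121,131,(508,270),60); q("tote rim",106,116,(503,210),80)
E
```

```text
29.4167 [512.1  243.98 290.05] psi 4.75 [ 0.17  1.01 -0.01] [-0.071  0.072  0.003] 0.5232609023344548
bow top 627 [512.  322.  189.9] 191.4 ((512.1665649414062, 321.6600036621094), (10.033696174621582, 35.60255813598633), 9.811034202575684)
head 974 [512.1 322.  144.4] 145.7 ((512.2517700195312, 321.84393310546875), (33.99345779418945, 33.97802734375), 17.34670639038086)
bar 628 [509.4 281.9 124.5] 125.8 ((511.1278381347656, 293.1168518066406), (66.1828384399414, 17.0397891998291), 87.50830078125)
tote rim 1156 [505.2 222.6 111.4] 112.8 ((504.5447082519531, 210.79409790039062), (131.82228088378906, 60.08953094482422), 86.12811279296875)
```

View pics/w21.png

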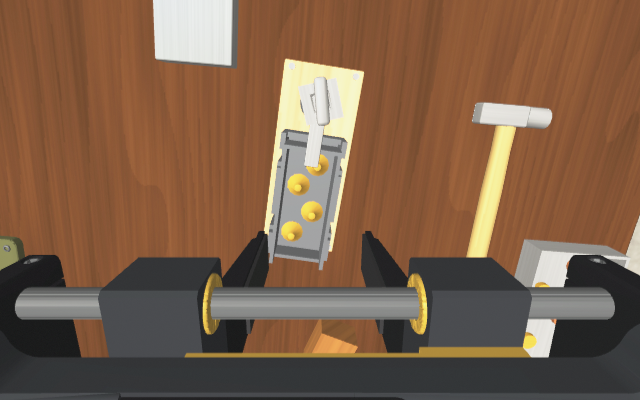

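View pics/s21.png

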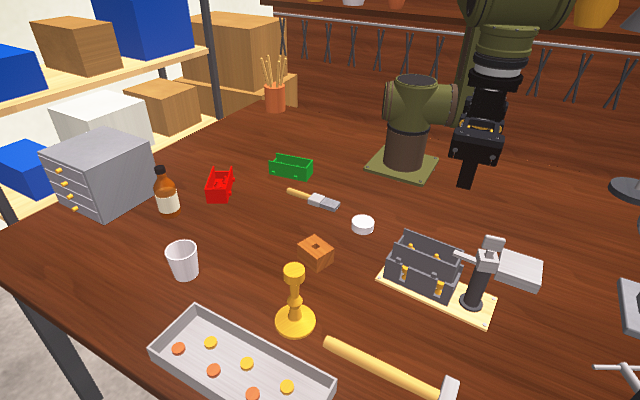

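```bash
python3 -c "
from workcell import ctrl
print(ctrl.sign_off())"
```

```text
the job is handed in; nothing more can be done
None
```

The tote is stacked on the base tote, and the key is in the socket and has turned the bar over it. I handed in at about 29.5 s of the 64 s allowed; `sign_off` reports no verdict.

- **Tote:** I turned it half round, lowered it to light contact (about 8 N) and let go. The last wrist view has its rim 111.4 mm above the bench (112 expected), square to the base (86.1° for both). Its centre is within about 1 mm of the base centre measured earlier, and a fit to the rim just after I let go showed it level. It was not on the candle cups.
- **Key:** It stands upright in the socket. The top of the bow is 190–191 mm above the bench (191 means fully in), and the key is within about 0.5 mm of the head's centre.
- **Latch:** The head turned 63.3° (1.105 rad) from where it started, until the torque rose and it stopped following, which I took as the stop. I had no direct reading of the joint. The camera shows the bar lying over the end of the tote.
- **Other things:** In the last scene picture they stand where they were, and the gripper is about 100 mm above everything.

**Checks that disagreed:** The wrist camera's calibration and the measured pose shifted by 1–2 mm between readings, and the top and wrist cameras differed by about as much. For the tote placement and the key I therefore went by positions compared within a single picture. While the key was turning, side force on the gripper stayed around 5 N or less.

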